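# Load the vacuum press chest, shut it, pump it down and close the valve

## Task

Lay every glued wooden test blank from the cutting mat flat on the floor of the grey vacuum press chest, side by side and not on top of one another, then shut the clear lid fully and swing the red-tipped clamp all the way down onto it. With the chest shut and clamped, draw the air out with two full strokes of the red-handled pump lever: pull it down to its stop and ease it slowly back up to rest each time, never letting it spring back; then shut the valve by pushing its green-tipped lever fully over, away from the robot. Leave the other things on the table where they are.

Things in the scene. Friction and masses are not known exactly. Their poses are not given: they have to be found in the camera images.
- blank1: One of two to four alike glued test blanks (absent ones read None): a striped plywood bar 90 mm long (its x axis), 24 mm wide (y), 14 mm high (z), about 30 g, lying flat on the dark green cutting mat, whose top is 2 mm above the table. Origin: centre of its underside.
- blank2: One of two to four alike glued test blanks (absent ones read None): a striped plywood bar 90 mm long (its x axis), 24 mm wide (y), 14 mm high (z), about 30 g, lying flat on the dark green cutting mat, whose top is 2 mm above the table. Origin: centre of its underside.
- blank3: One of two to four alike glued test blanks (absent ones read None): a striped plywood bar 90 mm long (its x axis), 24 mm wide (y), 14 mm high (z), about 30 g, lying flat on the dark green cutting mat, whose top is 2 mm above the table. Origin: centre of its underside.
- blank4: One of two to four alike glued test blanks (absent ones read None): a striped plywood bar 90 mm long (its x axis), 24 mm wide (y), 14 mm high (z), about 30 g, lying flat on the dark green cutting mat, whose top is 2 mm above the table. Origin: centre of its underside.
- chest: The vacuum press: a grey open-topped box fixed to the table, 136 mm deep (its x, pointing away from the robot), 256 mm wide (y), 50 mm high, walls and floor 8 mm thick, so 120 x 240 mm inside; its place and yaw vary. Origin: centre of its underside. On its +y side stands the clamp, on its -y side the hand pump (blue housing up to 75 mm high, then a steel bracket and an aluminium cylinder up to 150 mm high), both fixed to it.
- chest_in (a point): Centre of the chest's inner floor (8 mm above the chest's origin); axes as the chest's. The blanks go on this floor.
- lid (a joint): Hinge of the lid: 0 = shut flat on the chest, grows as it opens, about 1.5 to 1.8 rad (standing up) at the start, limit 1.9. The lid is a clear slab with an orange edge frame, 136 x 256 mm and 8 mm thick, hinged along the chest's far (+x) top edge. The hinge is stiff: the lid stays wherever it is left and has to be pushed all the way down; this takes about 2 N at its free edge.
- lid_hinge (a point): Middle of the lid's hinge line, at 68 mm along +x from the chest's centre, 50.5 mm above the table; the hinge line runs along the chest's y. It turns with the lid.
- lid_handle (a point): Top end of the lid's black knob, which stands 35 mm out from the lid's outer face, 106 mm from the hinge line, in the middle of its width. With the lid up the knob points away from the robot.
- clamp (a joint): Hinge of the hold-down clamp: 0 = down flat on the shut lid, about 1.5 to 1.85 rad (standing up) at the start, limit 1.95. It stays where it is left; about 1 to 1.5 N at the tip moves it.
- clamp_hinge (a point): Pivot of the clamp arm, at the middle of the chest's +y side: 144 mm along the chest's +y from its centre, 65.5 mm above the table. The pivot line runs along the chest's x.
- clamp_tip (a point): Free end of the clamp arm, 100 mm from the pivot. The arm is a steel bar 18 mm wide and 12 mm thick with a red outer part. To close, it swings towards the chest's -y, over the lid; down, the arm lies along the chest's y over the middle of its depth, at 65.5 mm height (its centre line).
- lever (a joint): Pump lever: 0 = at rest, up; 0.85 rad = pulled down to its stop. A spring returns it: about 4 N at the handle at rest, 12 N at the stop. It is damped, but let go low down it flies back at over 2 rad/s, which harms the pump; under about 1 rad/s is an easy return.
- lever_hinge (a point): Pivot of the pump lever, 130 mm above the table, at chest x +50 mm, y -165 mm. The pivot line runs along the chest's y.
- lever_grip (a point): Middle of the free part of the lever's red handle, a round bar 18 mm thick and 88 mm long, lying along the chest's y, 160 mm from the pivot line and 48 mm further to the chest's -y than the steel arm that carries it. At rest the arm points up towards the robot at 50 degrees above level (handle about 253 mm above the table); pulled to its stop it is nearly level (handle 133 mm above the table). The handle travels along the arc in the chest's x-z plane.
- valve (a joint): Small shut-off valve lever: 0 = leaning towards the robot (open; at most 0.1 rad at the start), 0.8 rad = leaning fully away from it (shut, stop). It stays where it is left; about 1 N at the ball moves it.
- valve_tip (a point): Centre of the green ball, 24 mm across, on the end of the valve lever, 60 mm from its pivot. It swings along the chest's x from 23 mm nearer the robot than the pivot to 23 mm beyond it, about 85 mm above the table at both ends.
- valve_hinge (a point): Pivot of the valve lever, 30 mm above the table, at chest x -48 mm, y +145 mm, on top of a brass block 44 x 34 x 30 mm; the pivot line runs along the chest's y.
- tape_measure: Bystander: black and orange tape measure, 62 x 38 x 46 mm, on the mat among the blanks. Leave alone.
- tape_roll: Bystander: yellow roll of tape, 72 mm across, 24 mm high, lying on the mat among the blanks. Leave alone.
- notebook: Bystander: brown notebook 105 x 148 x 14 mm. Leave alone.
- marker: Bystander: black paint marker standing upright, 24 mm across, 135 mm high. Leave alone.
Things that resemble listed ones, but are neither listed nor needed, are in the scene too. What is shaped like the blank4 but purple is not meant.

How it is judged (in metres and radians):
On the way, in this order (a step that is already met when the one before it is completed fails the run):
1. all blanks lie flat in the open chest (x of blank1 in the frame of chest_in between -0.06 and 0.06 m and y of blank1 in the frame of chest_in between -0.12 and 0.12 m and z of blank1 in the frame of chest_in between -0.006 and 0.009 m and angle between each of blank1, blank2, blank3, blank4's own z axis and vertical below 0.15 rad and x of blank2 in the frame of chest_in between -0.06 and 0.06 m and y of blank2 in the frame of chest_in between -0.12 and 0.12 m and z of blank2 in the frame of chest_in between -0.006 and 0.009 m and x of blank3 in the frame of chest_in between -0.06 and 0.06 m and y of blank3 in the frame of chest_in between -0.12 and 0.12 m and z of blank3 in the frame of chest_in between -0.006 and 0.009 m and x of blank4 in the frame of chest_in between -0.06 and 0.06 m and y of blank4 in the frame of chest_in between -0.12 and 0.12 m and z of blank4 in the frame of chest_in between -0.006 and 0.009 m and value of joint lid above 0.3 rad), for 0.2 s.
2. the lid is shut over the blanks (x of blank1 in the frame of chest_in between -0.06 and 0.06 m and y of blank1 in the frame of chest_in between -0.12 and 0.12 m and z of blank1 in the frame of chest_in between -0.006 and 0.009 m and angle between each of blank1, blank2, blank3, blank4's own z axis and vertical below 0.15 rad and x of blank2 in the frame of chest_in between -0.06 and 0.06 m and y of blank2 in the frame of chest_in between -0.12 and 0.12 m and z of blank2 in the frame of chest_in between -0.006 and 0.009 m and x of blank3 in the frame of chest_in between -0.06 and 0.06 m and y of blank3 in the frame of chest_in between -0.12 and 0.12 m and z of blank3 in the frame of chest_in between -0.006 and 0.009 m and x of blank4 in the frame of chest_in between -0.06 and 0.06 m and y of blank4 in the frame of chest_in between -0.12 and 0.12 m and z of blank4 in the frame of chest_in between -0.006 and 0.009 m and value of joint lid below 0.05 rad), for 0.2 s.
3. the clamp is down on the shut lid (value of joint lid below 0.05 rad and value of joint clamp below 0.08 rad), for 0.2 s.
4. first stroke: lever down to its stop, chest shut and clamped (all of step 3 and value of joint lever above 0.77 rad), for 0.1 s.
5. lever eased back up to rest (value of joint lever below 0.08 rad), for 0.1 s.
6. second stroke: lever down to its stop, chest shut and clamped (all of step 4), for 0.1 s.
7. lever eased back up to rest again (value of joint lever below 0.08 rad), for 0.1 s.
8. the valve is shut (all of step 3 and value of joint valve above 0.68 rad), for 0.2 s.
At the end, for the whole second after the job is handed in: Every blank present lies flat (0.15 rad; underside under 9 mm above the floor) and at rest in the chest, the lid is shut (0.05 rad), the clamp down (0.08 rad), the lever at rest (0.08 rad) after two strokes to within 0.08 rad of its stop, and the valve shut (within 0.12 rad of its stop) (all of step 8 and x of blank1 in the frame of chest_in between -0.06 and 0.06 m and y of blank1 in the frame of chest_in between -0.12 and 0.12 m and z of blank1 in the frame of chest_in between -0.006 and 0.009 m and angle between each of blank1, blank2, blank3, blank4's own z axis and vertical below 0.15 rad and x of blank2 in the frame of chest_in between -0.06 and 0.06 m and y of blank2 in the frame of chest_in between -0.12 and 0.12 m and z of blank2 in the frame of chest_in between -0.006 and 0.009 m and x of blank3 in the frame of chest_in between -0.06 and 0.06 m and y of blank3 in the frame of chest_in between -0.12 and 0.12 m and z of blank3 in the frame of chest_in between -0.006 and 0.009 m and x of blank4 in the frame of chest_in between -0.06 and 0.06 m and y of blank4 in the frame of chest_in between -0.12 and 0.12 m and z of blank4 in the frame of chest_in between -0.006 and 0.009 m and value of joint lever below 0.08 rad and linear speed of each of blank1, blank2, blank3, blank4 below 0.05 m/s); the robot touches nothing.
It fails at once if the pump lever springs back (returns faster than 1.6 rad/s) (velocity of joint lever below -1.6 rad/s).
It fails at once if a bystander is shifted by more than 6 cm or knocked over (distance of any of tape_measure, tape_roll, notebook, marker from where it was at the start of the episode above 0.06 m or angle between any of tape_measure, tape_roll, notebook, marker's own z axis and vertical above 0.6 rad).
Of blank1, blank2, blank3, blank4 only 2 to 4 are there at a start; the rules pass over those that are not, and their reading is None.
At some moment in a run one of blank1, blank2, blank3, blank4 may be knocked a few centimetres aside while the robot is not near it.
It also fails if it takes over 210 s, if anything falls off the work surface, if the arm or the gripper's body presses on something with over 40 N, if the wrist force passes 120 N, or if a joint passes its speed limit or range.

## Robot

A 6-joint arm with a two-finger parallel gripper is mounted at the origin on the work surface. World frame = base frame: x ahead of the robot, y to its left, z up, the work surface at z = 0. Lengths are in mm, angles in rad, forces in N, time in s.
With the tool pointing down it reaches from about 350 to 875 mm from the base axis. Payload 4.2 kg.
Tool frame: the origin (TCP) lies at the very end of the fingers, on their centre line; the grasp point (between the pads) lies 19 mm behind it (pinch_z is the distance from the TCP to the grasp point, in mm); z points along the fingers, y is the line along which they close (so a half turn about z gives the same grasp; the last joint's range is limited). The gripper opens to 85 mm and grips with 20 to 120 N. Pads are 22 mm wide; open, the fingers measure 114 mm over their backs; the gripper's body (76 mm by 85 mm) begins 54 mm behind the grasp point. The pads swing forward as they close: fully open they stand 13 mm farther back than shut.
Start: joints at [1.412, 0.385, 0.008, 0, -1.194, -0.259], TCP at [253.561, 571.232, 231.312] pointing down, gripper open.
Joint ranges: [-3.14, 3.14], [-1.21, 2.06], [-1.07, 1.41], [-3.16, 2.05], [-2.99, -0.16], [-3.1, 3.1]. Speed limits (rad/s): [2.79, 2.79, 3.14, 3.14, 3.14, 3.14].

## Interface

Orientations are given as a unit quaternion [x, y, z, w].
In Python, from bench import * gives the robot as it stands.
- The arm moves only by the tool arm_command, never from a script. Its argument "steps" is one flat list of numbers, 4 for each row, row after row: the shift along the tool's x, y, z in m, then the turn about the tool's z in rad. In form: [tx, ty, tz, roll, tx, ty, tz, roll, ...]. A call has 1 to 20 rows; each row shifts and turns the commanded pose from where the row before left it, along the tool's axes as they then stand; what a row does not reach is not made up. A row lasts 1/8 s, in which the tool goes at most 62.5 mm and 10.7 degrees, less where a joint would pass 70% of its speed; a pose out of reach is approached as far as the arm can. A call with a gripper value outside its range is refused whole. "grip" is the finger opening in m, from 0 to 0.0854, set as the call begins (left out, the last holds). The fingers move at their own pace and stop on an object; the grip force is fixed at half the most. Time passes only in rows, so rows that do not move let the fingers close. It gives the time, the measured TCP pose, the force, the opening and the grip force at its end, in the units of the state.
- read_state(): the state, without advancing time (a new reading comes with each control period).
- get_image(name): name is "side" or "top"; returns the picture (420x560x3 uint8, red, green, blue); there is no depth.
- get_calibration(name): a dict with "camera_matrix" (3x3 intrinsics, pixels), "k1" (the pictures are not rectified: a ray, as slopes to the right and down, at radius r is drawn at 1 + k1 r^2 times it, then the intrinsics apply), "cam_to_world" (4x4, takes a point from camera to world coordinates). Camera axes: x right, y down, z forward; pixel columns grow to the right and rows downward; lengths in mm; the calibration is good to about 2 mm. A picture is of the moment at which its call begins. get_calibration takes no time and is no camera call.
- job_done(): hands the job in; it is judged then, once.
The state is a dict: "clock": time; "joints": joint angles; "joint_vel": joint speeds; "joint_efforts": joint torques, N m; "position": TCP position; "ee_rot": TCP orientation; "contact_force": force on the tool from outside, world axes, zero at the start; "wrist_torque": the same for the moment, N m; "gripper_width": finger opening in mm; "grasp_force": force on a finger pad.
Only numpy, scipy, OpenCV 4.12 (cv2) and the standard library are available. Lean on these libraries where they do the work, as an engineer would, in place of code of your own. Each camera call takes 0.05 s, during which the arm holds its last target. There are 200 camera calls.

## Working session

There is one attempt and no reset: what is moved stays moved. The work goes in short steps, Python scripts to look and compute and a tool call to move; the robot and the scene stay as the last step left them, time stands still between calls to the robot, and variables do not carry over. Pictures are saved under pics/ and viewed, at most 15 in all, crops included, and the job is handed in when it is done.

Besides the shell and the picture viewer there is one more tool, called after "Request:" in YAML: its name, and indented under it one key for each argument. arm_command: Moves the arm, as the interface text tells. Its arguments: {"type":"object","properties":{"steps":{"type":"array","items":{"type":"number"}},"grip":{"type":"number"}},"required":["steps"]}

```bash
ls; mkdir -p pics
python3 - <<'E'
from bench import *
import cv2
for n in("top","side"):
    cv2.imwrite(f"pics/{n}0.png",cv2.resize(get_image(n)[:,:,::-1],(800,600),interpolation=cv2.INTER_CUBIC))
    c=get_calibration(n);print(n,c)
s=read_state();print(s)
E
```

```text
pics
top {'camera_matrix': array([[416.95869294,   0.        , 279.56376166],
       [  0.        , 416.95869294, 218.42256048],
       [  0.        ,   0.        ,   1.        ]]), 'k1': 0.028574398611757357, 'cam_to_world': array([[-2.12269868e-02, -9.95421834e-01,  9.31922040e-02,
         4.24563784e+02],
       [-9.99504446e-01,  1.89617330e-02, -2.51259707e-02,
         7.36643684e+01],
       [ 2.32438542e-02, -9.36793709e-02, -9.95331050e-01,
         1.36088717e+03],
       [ 0.00000000e+00,  0.00000000e+00,  0.00000000e+00,
         1.00000000e+00]])}
side {'camera_matrix': array([[521.61970011,   0.        , 272.12111599],
       [  0.        , 521.61970011, 211.80798177],
       [  0.        ,   0.        ,   1.        ]]), 'k1': 0.01248656943100774, 'cam_to_world': array([[-9.46991482e-01, -2.09557623e-01,  2.43500997e-01,
         1.07979781e+02],
       [-3.20854047e-01,  6.54975903e-01, -6.84148556e-01,
         1.19436839e+03],
       [-1.61187405e-02, -7.26011135e-01, -6.87494013e-01,
         1.34037672e+03],
       [ 0.00000000e+00,  0.00000000e+00,  0.00000000e+00,
         1.00000000e+00]])}
{'clock': 0.1, 'joints': array([ 1.41160503e+00,  3.85477328e-01,  6.76123756e-03, -4.18695632e-04,
       -1.19398789e+00, -2.58585825e-01]), 'joint_vel': array([ 0.00078591, -0.00054933,  0.00373616,  0.00330996,  0.00053677,
        0.00129981]), 'joint_efforts': array([ 5.26293425e-04, -3.93318272e+01,  1.88930404e+01,  4.19804335e+00,
       -2.58259141e-03,  3.99735498e-06]), 'position': array([253.36687212, 570.77522536, 230.33430198]), 'ee_rot': array([ 9.78245522e-01, -2.07448190e-01, -1.46963769e-04,  9.62317665e-04]), 'contact_force': array([0.61979582, 0.05586612, 0.21591196]), 'wrist_torque': array([-0.00326185, -0.00184773,  0.00421172]), 'grasp_force': 0.0, 'gripper_width': 85.23849906419711}
```

View pics/top0.png

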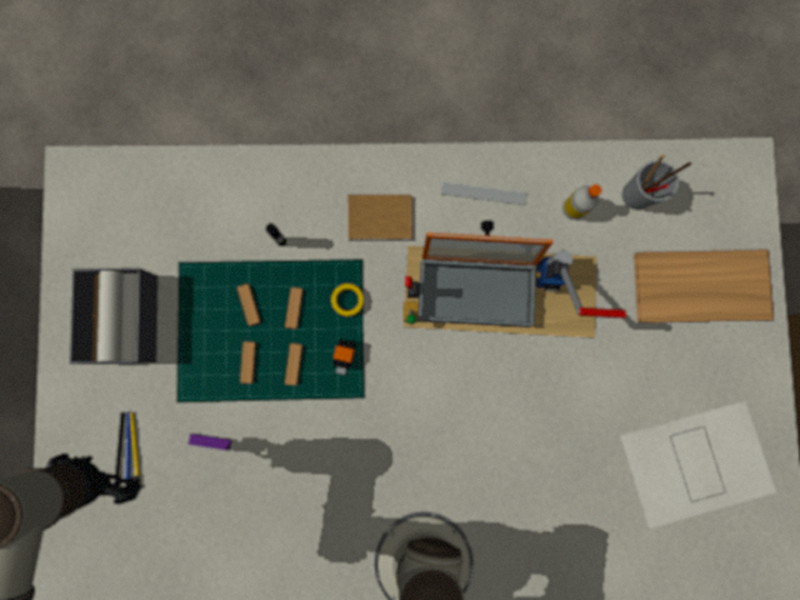

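View pics/side0.png

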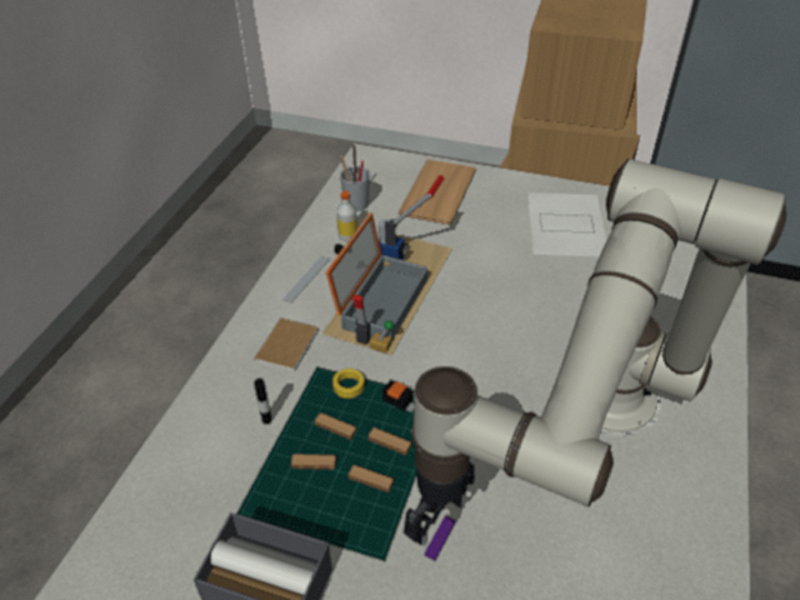

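The top view (800x600 frame) shows four wooden blanks on the mat at about (249,305), (294,308), (248,362) and (294,365). The chest is at (477,294) with its lid up, the clamp at (410,285), the green valve at (411,317) and the red handle at (603,313). In the side view the same blanks are at (335,426), (389,440), (313,462) and (371,478).

```bash
cat > h.py <<'E'
from bench import *
import cv2, numpy as np
def ray(n,u,v):
    c=get_calibration(n);K=c["camera_matrix"];T=c["cam_to_world"]
    p=np.array([(u-K[0,2])/K[0,0],(v-K[1,2])/K[1,1]])
    q=cv2.undistortPoints(np.array([[[u,v]]],float),K,np.array([c["k1"],0,0,0,0.]))[0,0]
    return T[:3,3],T[:3,:3]@np.array([q[0],q[1],1])
def onz(n,u,v,z):
    o,d=ray(n,u,v);return o+d*(z-o[2])/d[2]
def proj(n,P):
    c=get_calibration(n);T=np.linalg.inv(c["cam_to_world"]);r,_=cv2.Rodrigues(T[:3,:3])
    return cv2.projectPoints(np.array(P,float).reshape(-1,3),r,T[:3,3],c["camera_matrix"],np.array([c["k1"],0,0,0,0.]))[0].reshape(-1,2)
def tri(a,b):
    (o,d),(p,e)=ray("top",*a),ray("side",*b)
    d=d/np.linalg.norm(d);e=e/np.linalg.norm(e)
    s=np.linalg.lstsq(np.array([d,-e]).T,p-o,rcond=None)[0]
    A,B=o+d*s[0],p+e*s[1];return (A+B)/2,np.linalg.norm(A-B)
def wood(n,poly):
    im=get_image(n);h=cv2.cvtColor(im,cv2.COLOR_RGB2HSV)
    m=((h[...,0]>5)&(h[...,0]<24)&(h[...,1]>70)&(h[...,2]>90)).astype(np.uint8)
    k=np.zeros_like(m);cv2.fillPoly(k,[np.int32(poly)],1);m&=k
    N,l,st,c=cv2.connectedComponentsWithStats(m)
    return [(c[i],st[i,4],cv2.minAreaRect(np.argwhere(l==i)[:,::-1].astype(np.float32)),np.argwhere(l==i)[:,::-1]) for i in range(1,N) if st[i,4]>80]
E
python3 - <<'E'
from h import *
mat=[onz("top",x*.7,y*.7,2) for x,y in((178,262),(325,262),(325,400),(178,400))]
print(np.round(mat))
for n in("top","side"):
    for c,a,r,pts in wood(n,proj(n,mat)):
        w=np.array([onz(n,u,v,14)[:2] for u,v in pts],np.float32);R=cv2.minAreaRect(w)
        print(n,c.round(1),a,"world",w.mean(0).round(),[np.round(x,1) for x in R])
    im=get_image(n)[:,:,::-1]
    x,y,w,h=(270,150,180,95) if n=="top" else (215,110,120,145)
    f=min(800/w,600/h);cv2.imwrite(f"pics/{n}c.png",cv2.resize(im[y:y+h,x:x+w],None,fx=f,fy=f,interpolation=cv2.INTER_CUBIC));print(f)
E
```

```text
[[676. 542.   2.]
 [671. 208.   2.]
 [356. 211.   2.]
 [364. 538.   2.]]
top [173.3 212.7] 234 world [576. 382.] [array([575.7, 381.9]), array([91.9, 26.2]), np.float64(16.5)]
top [205.1 215.1] 227 world [566. 280.] [array([566.4, 279.7]), array([25.9, 91.7]), np.float64(81.7)]
top [172.8 253.2] 242 world [446. 383.] [array([446.4, 383.2]), array([26.6, 89.9]), np.float64(86.2)]
top [204.9 254.5] 231 world [439. 281.] [array([438.7, 281.4]), array([26.2, 90.3]), np.float64(82.2)]
4.444444444444445
side [234.2 297.3] 223 world [566. 283.] [array([567. , 282.6]), array([30.3, 92.6]), np.float64(81.7)]
side [272.1 307.8] 239 world [439. 284.] [array([439.7, 283.2]), array([31.3, 92.2]), np.float64(81.9)]
side [218.8 322.2] 260 world [576. 384.] [array([575.8, 384.2]), array([92.1, 32.2]), np.float64(12.9)]
side [259.  334.1] 267 world [446. 385.] [array([446.2, 385.6]), array([30.2, 91.2]), np.float64(85.9)]
4.137931034482759
```

View crops.

View pics/topc.png

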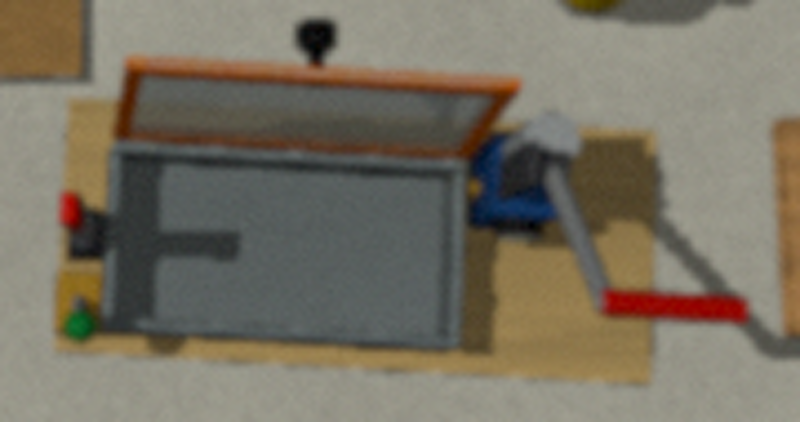

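View pics/sidec.png

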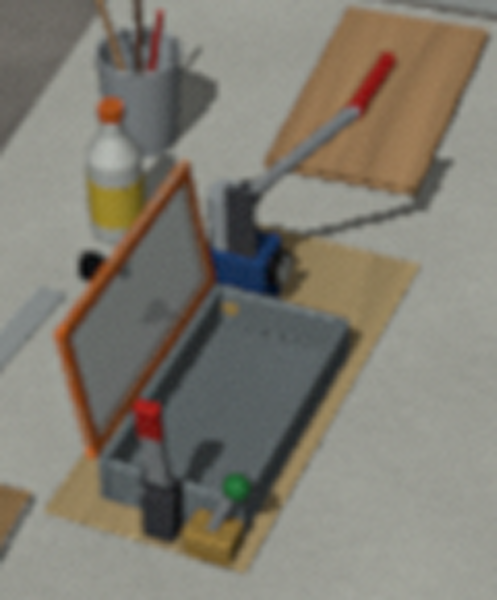

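The crops show the chest's top rim corners in the top crop at (106,330), (458,348), (113,145) and (466,160). The green ball is at (79,320) in top and (236,487) in side. The handle runs (607,301)–(745,310) in top and the knob end is at (316,35). The clamp tip is at (70,205) in top and (149,410) in side.

Run:
```python
from h import *
from scipy.optimize import least_squares
t=lambda x,y:(270+x/4.4444,150+y/4.4444)
s=lambda x,y:(215+x/4.1379,110+y/4.1379)
obs=[("top",t(106,330),(-68,128,50)),("top",t(458,348),(-68,-128,50)),("top",t(113,145),(68,128,50)),("top",t(466,160),(68,-128,50)),
("side",s(348,322),(-68,-128,50)),("side",s(105,462),(68,128,50))]
def W(p,P): c,q=np.cos(p[2]),np.sin(p[2]);return np.array([p[0]+c*P[0]-q*P[1],p[1]+q*P[0]+c*P[1],P[2]])
f=lambda p:np.concatenate([proj(n,W(p,P))[0]-o for n,o,P in obs])
r=least_squares(f,[600,-50,0]);p=r.x;print(p.round(3),f(p).round(1))
def loc(q): d=q[:2]-p[:2];c,s_=np.cos(p[2]),np.sin(p[2]);return np.array([c*d[0]+s_*d[1],-s_*d[0]+c*d[1],q[2]]).round(1)
for nm,a,b in (("valve",t(79,320),s(236,487)),("clamptip",t(70,200),s(149,406)),("h0",t(607,301),s(360,105)),("h1",t(745,310),s(388,60)),("knob",t(316,32),s(92,266)),("rimNR",t(458,348),s(348,322))):
    q,e=tri(a,b);print(nm,q.round(1),"chest",loc(q),e.round(1))
print("valve pred",W(p,(-71,145,85)),"grip",W(p,(50-160*np.cos(.873),-213,253)))
for y in(75,25,-25,-75):print(W(p,(0,y,8)).round(1))
for n,P in(("tape",(345,300)),("meas",(344,354))):print(n,onz("top",P[0]*.7,P[1]*.7,24))
```

```text
[ 5.85566e+02 -1.33307e+02 -6.20000e-02] [-0.9  0.7  0.7  0.2 -0.8 -0.2 -0.2  0.   1.  -1.8 -1.3 -0.8]
valve [531.   15.8  80.7] chest [-63.7 145.4  80.7] 3.8
clamptip [602.3  23.  158.4] chest [  7.  157.1 158.4] 6.2
h0 [ 521.1 -295.4  253.8] chest [ -54.2 -165.8  253.8] 5.2
h1 [ 517.3 -381.1  245.7] chest [ -52.7 -251.6  245.7] 0.0
knob [ 716.8 -144.7  143.9] chest [131.7  -3.2 143.9] 2.9
rimNR [ 512.1 -256.6   40.4] chest [ -65.7 -127.6   40.4] 2.4
valve pred [523.74683952  15.83867673  85.        ] grip [ 519.58021728 -342.59918498  253.        ]
[590.2 -58.5   8. ]
[ 587.1 -108.4    8. ]
[ 584.  -158.3    8. ]
[ 580.9 -208.2    8. ]
tape [579.30292024 161.90581473  24.        ]
meas [457.92733612 165.66069045  24.        ]
```

```bash
cat >> h.py <<'E'
CH=np.array([585.6,-133.3,-0.062])
def cw(x,y):
    c,s=np.cos(CH[2]),np.sin(CH[2]);return CH[0]+c*x-s*y,CH[1]+s*x+c*y
def yaw(s=None):
    q=(s or read_state())["ee_rot"];return 2*np.arctan2(q[1],q[0])
def plan(*wps,start=None):
    """wps: (x,y,z,yaw,rows) mm, tool down; yaw = world angle of tool x; prints 20-row calls"""
    st=read_state()
    if start is None:
        x=np.array([*st["position"],(yaw(st)+np.pi)%(2*np.pi)-np.pi])
    else: x=np.array(start,float)
    out=[]
    for w in wps:
        g=np.array(w[:4],float);n=w[4];a=x.copy()
        if n==0: continue
        for i in range(n):
            t=a+(g-a)*(i+1)/n;d=t-x;c,s=np.cos(x[3]),np.sin(x[3])
            tx,ty=c*d[0]+s*d[1],s*d[0]-c*d[1]
            r=np.round([tx/1000,ty/1000,-d[2]/1000,-d[3]],3);r[r==0]=0
            out.append(r);x[0]+=1000*(c*r[0]+s*r[1]);x[1]+=1000*(s*r[0]-c*r[1]);x[2]-=1000*r[2];x[3]-=r[3]
    for i in range(0,len(out),20): print(i,",".join(f"{v:g}" for r in out[i:i+20] for v in r))
    print("end",x.round(2))
def blanks(*ns):
    mat=[(680,545,2),(672,225,2),(356,225,2),(364,540,2)]
    for n in ns or("top","side"):
        for c,a,r,pts in wood(n,proj(n,mat)):
            R=cv2.minAreaRect(np.array([onz(n,u,v,15)[:2] for u,v in pts],np.float32))
            y=R[2] if R[1][0]>R[1][1] else R[2]-90
            print(n,a,np.round(R[0],1),np.round(R[1]),round(np.radians((y+90)%180-90),3))
E
python3 - <<'E'
from h import *
Y=-.066
plan((446,384,130,Y,7),(446,384,5,Y,5),(446,384,5,Y,2))
for y in(70,22,-26,-74):print(np.round(cw(0,y)))
E
```

```text
0 0.036,0.013,0.014,-0.05,0.035,0.015,0.015,-0.051,0.035,0.017,0.014,-0.05,0.033,0.019,0.015,-0.05,0.033,0.02,0.014,-0.05,0.031,0.022,0.014,-0.051,0.031,0.023,0.015,-0.05,0,0,0.025,0,0,0,0.025,0,0,0,0.025,0,0,0,0.025,0,0,0,0.025,0,0,0,0,0,0,0,0,0
end [ 4.4616e+02  3.8402e+02  4.9100e+00 -7.0000e-02]
[590. -63.]
[ 587. -111.]
[ 584. -159.]
[ 581. -207.]
```

Request:
arm_command:
  steps: [0.036,0.013,0.014,-0.05,0.035,0.015,0.015,-0.051,0.035,0.017,0.014,-0.05,0.033,0.019,0.015,-0.05,0.033,0.02,0.014,-0.05,0.031,0.022,0.014,-0.051,0.031,0.023,0.015,-0.05,0,0,0.025,0,0,0,0.025,0,0,0,0.025,0,0,0,0.025,0,0,0,0.025,0,0,0,0,0,0,0,0,0]
  grip: 0.05

```text
clock: 2.05
position: [446.7, 384.8, 6.2]
ee_rot: [0.999, -0.033, 0.001, -0.001]
contact_force: [0.0, 0.4, -0.4]
gripper_width: 50.0
grasp_force: 0.0
```

Request:
arm_command:
  steps: [0,0,0,0,0,0,0,0,0,0,0,0,0,0,0,0]
  grip: 0.0

```text
clock: 2.55
position: [446.8, 384.9, 6.8]
ee_rot: [0.999, -0.033, 0.001, -0.001]
contact_force: [-0.8, -0.5, 6.2]
gripper_width: 22.2
grasp_force: 60.7
```

Run:
```python
from h import *
s=read_state();print(s["position"],yaw(s),s["contact_force"],s["gripper_width"],s["clock"],s["joints"].round(2))
Y=-.066;C=-.062;X,Z=cw(0,70)
plan((446,384,200,Y,4),(520,150,220,C,7),(X,Z,220,C,6),(X,Z,60,C,5))
print(X,Z)
```

```text
[446.77679308 384.91008429   6.81286557] -0.0653981898568802 [-0.75444122 -0.53323073  6.24666482] 22.19346406262118 2.55 [ 0.99  0.57 -0.33  0.   -0.67  0.52]
0 0,0,-0.048,0,0,0,-0.049,0,-0.001,0.001,-0.048,0,0,0,-0.048,0.001,0.013,0.033,-0.003,-0.001,0.013,0.032,-0.003,0,0.012,0.033,-0.003,-0.001,0.013,0.033,-0.003,-0.001,0.013,0.032,-0.002,0,0.013,0.033,-0.003,-0.001,0.012,0.033,-0.003,0,0.014,0.035,0,0,0.014,0.034,0,0,0.014,0.035,0,0,0.014,0.035,0,0,0.013,0.035,0,0,0.014,0.034,0,0,0,0,0.032,0,0,0,0.032,0,0,0,0.032,0
20 0,0,0.032,0,0,0,0.032,0
end [ 5.8966e+02 -6.3050e+01  5.9810e+01 -6.0000e-02]
589.9372200410286 -63.434496907875214
```

Request:
arm_command:
  steps: [0,0,-0.048,0,0,0,-0.049,0,-0.001,0.001,-0.048,0,0,0,-0.048,0.001,0.013,0.033,-0.003,-0.001,0.013,0.032,-0.003,0,0.012,0.033,-0.003,-0.001,0.013,0.033,-0.003,-0.001,0.013,0.032,-0.002,0,0.013,0.033,-0.003,-0.001,0.012,0.033,-0.003,0,0.014,0.035,0,0,0.014,0.034,0,0,0.014,0.035,0,0,0.014,0.035,0,0,0.013,0.035,0,0,0.014,0.034,0,0,0,0,0.032,0,0,0,0.032,0,0,0,0.032,0]

```text
clock: 5.05
position: [588.6, -64.1, 121.3]
ee_rot: [0.999, -0.032, 0.0, -0.0]
contact_force: [0.0, -0.3, -0.7]
gripper_width: 22.3
grasp_force: 60.0
```

Request:
arm_command:
  steps: [0,0,0.03,0,0,0,0.03,0,0,0,0,0]

```text
clock: 5.42
position: [586.8, -64.1, 59.9]
ee_rot: [0.999, -0.032, -0.003, 0.0]
contact_force: [-0.9, -0.1, -0.0]
gripper_width: 21.9
grasp_force: 60.0
```

Run:
```python
from h import *
s=read_state();print(s["position"],yaw(s),s["contact_force"],s["gripper_width"],s["clock"],s["joints"].round(2))
im=get_image("side")[110:255,215:335,::-1];im2=get_image("top")[150:245,270:450,::-1]
a=cv2.resize(im,(440,532),interpolation=cv2.INTER_CUBIC);b=cv2.resize(im2[:,:90],(360,380),interpolation=cv2.INTER_CUBIC)
b=cv2.copyMakeBorder(b,0,152,0,0,cv2.BORDER_CONSTANT);cv2.imwrite("pics/p1.png",np.hstack([a,b]))
```

```text
[586.79597096 -64.0716771   59.94820775] -0.06335405330169838 [-0.89672293 -0.07393543 -0.03666136] 21.91908046676725 5.425 [ 0.17  0.5  -0.28 -0.   -0.79  1.34]
```

View pics/p1.png

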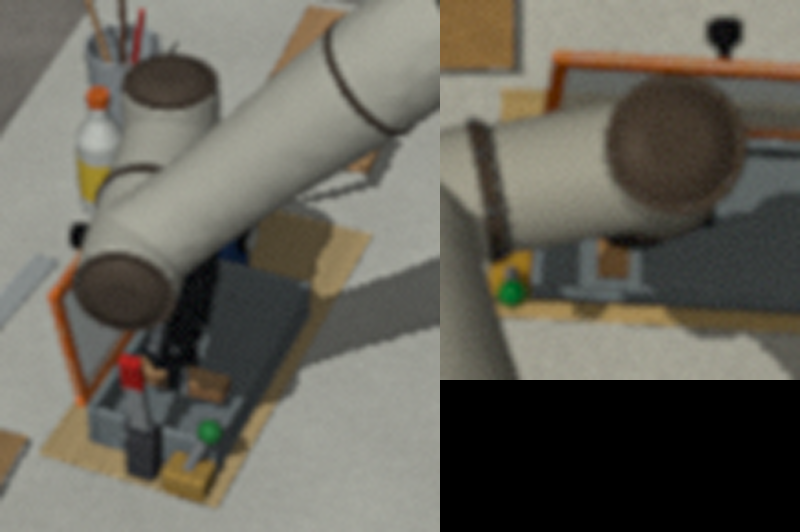

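The blank hangs level over the left end of the chest (in the view at about (210,385)), clear of the clamp and lid. I'll lower it and release.

Request:
arm_command:
  steps: [0.001,0,0.02,0,0.001,0,0.02,0,0.001,0,0.006,0,0,0,0,0]

```text
clock: 6.02
position: [592.7, -64.0, 17.3]
ee_rot: [1.0, -0.031, 0.001, -0.0]
contact_force: [0.2, -0.5, -0.0]
gripper_width: 21.8
grasp_force: 60.0
```

Request:
arm_command:
  steps: [0,0,0,0,0,0,0,0,0,0,-0.01,0,0,0,-0.03,0,0,0,-0.04,0,0,0,-0.04,0,0,0,-0.04,0,0,0,-0.04,0]
  grip: 0.036

```text
clock: 7.02
position: [591.7, -64.1, 218.8]
ee_rot: [1.0, -0.031, 0.001, -0.0]
contact_force: [1.2, 0.2, 0.4]
gripper_width: 35.9
grasp_force: 0.0
```

Run:
```python
from h import *
s=read_state();print(s["position"],yaw(s),s["contact_force"],s["gripper_width"],s["clock"],s["joints"].round(2))
blanks("side")
Y=-.14
plan((520,150,220,Y,6),(439,282.5,200,Y,4),(439,282.5,100,Y,3),(439,282.5,100,Y,1))
```

```text
[591.70504589 -64.08179669 218.79106949] -0.0627148902691774 [1.22583684 0.22331916 0.40829077] 35.92028064814538 7.025 [ 0.16  0.34 -0.09  0.   -1.14  1.34]
side 228 [566.6 282.8] [32. 93.] -0.147
side 247 [439.5 284.2] [32. 92.] -0.144
side 263 [574.6 385.4] [91. 32.] 0.315
0 -0.015,-0.035,0.001,0.013,-0.015,-0.035,0.001,0.013,-0.015,-0.034,0.001,0.013,-0.016,-0.034,0.001,0.013,-0.017,-0.035,0,0.013,-0.017,-0.033,0.001,0.014,-0.025,-0.03,0.005,0,-0.024,-0.03,0.005,0,-0.025,-0.03,0.005,0,-0.024,-0.03,0.005,0,0,0,0.033,0,0,0,0.034,0,0,0,0.033,0,0,0,0,0
end [ 4.3937e+02  2.8213e+02  1.0039e+02 -1.4000e-01]
```

Request:
arm_command:
  steps: [-0.015,-0.035,0.001,0.013,-0.015,-0.035,0.001,0.013,-0.015,-0.034,0.001,0.013,-0.016,-0.034,0.001,0.013,-0.017,-0.035,0,0.013,-0.017,-0.033,0.001,0.014,-0.025,-0.03,0.005,0,-0.024,-0.03,0.005,0,-0.025,-0.03,0.005,0,-0.024,-0.03,0.005,0,0,0,0.033,0,0,0,0.034,0,0,0,0.033,0,0,0,0,0]
  grip: 0.05

```text
clock: 8.82
position: [435.7, 281.5, 89.8]
ee_rot: [0.997, -0.071, -0.002, 0.002]
contact_force: [0.2, 0.2, 0.6]
gripper_width: 50.2
grasp_force: 0.0
```

Run:
```python
from h import *
s=read_state();print(s["position"],yaw(s))
blanks("side")
im=get_image("side")[110:255,215:335,::-1];cv2.imwrite("pics/p2.png",cv2.resize(im,(480,580),interpolation=cv2.INTER_CUBIC))
Y=-.14;C=-.062;X,Z=cw(0,22)
plan((439,282.5,7.5,Y,4),(439,282.5,7.5,Y,2))
plan((439,282.5,200,Y,4),(520,150,220,C,5),(X,Z,220,C,6),(X,Z,60,C,5),start=(439,282.5,7.5,Y))
```

```text
[435.67924701 281.52478908  89.80690195] -0.14186077216993737
side 227 [566.6 282.9] [32. 93.] -0.152
side 242 [439.5 283.9] [31. 92.] -0.141
side 263 [574.6 385.4] [91. 32.] 0.315
0 0,0,0.021,0,0.001,0,0.022,-0.001,0,0,0.021,0,0.001,0.001,0.021,0,0,0,0,0,0,0,0,0
end [ 4.3938e+02  2.8204e+02  7.5400e+00 -1.4000e-01]
0 0,0,-0.048,0,0,0,-0.048,0,0,0,-0.048,0,0,0,-0.048,0,0.02,0.024,-0.004,-0.016,0.019,0.024,-0.004,-0.015,0.019,0.025,-0.004,-0.016,0.019,0.025,-0.004,-0.015,0.018,0.025,-0.004,-0.016,0.014,0.043,0,0,0.014,0.043,0,0,0.013,0.042,0,0,0.014,0.043,0,0,0.014,0.043,0,0,0.014,0.043,0,0,0,0,0.032,0,0,0,0.032,0,0,0,0.032,0,0,0,0.032,0,0,0,0.032,0
end [ 5.8702e+02 -1.1177e+02  5.9500e+01 -6.0000e-02]
```

View pics/p2.png

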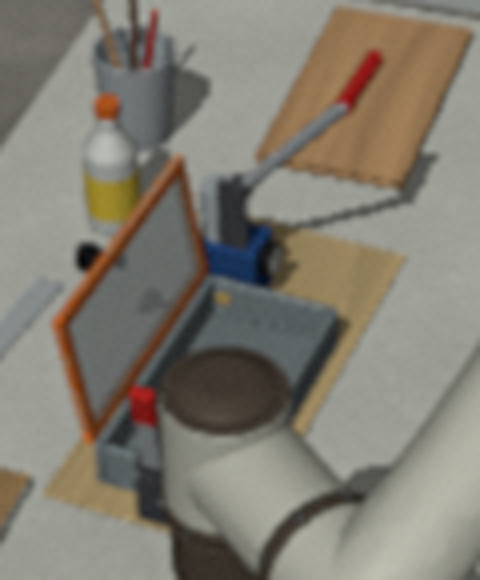

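The arm hides the first blank in this view; the clamp, lid and lever stand unmoved. I'll carry on with the second blank.

Request:
arm_command:
  steps: [0,0,0.021,0,0.001,0,0.022,-0.001,0,0,0.021,0,0.001,0.001,0.016,0,0,0,0,0,0,0,0,0]

```text
clock: 9.68
position: [439.7, 282.5, 13.0]
ee_rot: [0.998, -0.07, 0.001, -0.001]
contact_force: [-0.4, 0.6, 1.0]
gripper_width: 50.2
grasp_force: 0.0
```

Request:
arm_command:
  steps: [0,0,0.005,0,0,0,0,0]

```text
clock: 9.93
position: [438.7, 281.6, 6.5]
ee_rot: [0.998, -0.07, 0.0, -0.0]
contact_force: [-0.2, 0.4, 0.2]
gripper_width: 49.9
grasp_force: 0.0
```

Request:
arm_command:
  steps: [0,0,0,0,0,0,0,0,0,0,0,0,0,0,0,0]
  grip: 0.0

```text
clock: 10.42
position: [438.9, 281.7, 6.8]
ee_rot: [0.998, -0.07, 0.0, -0.0]
contact_force: [-1.3, -0.1, 5.2]
gripper_width: 21.9
grasp_force: 59.9
```

Request:
arm_command:
  steps: [0,0,-0.048,0,0,0,-0.048,0,0,0,-0.048,0,0,0,-0.048,0,0.02,0.024,-0.004,-0.016,0.019,0.024,-0.004,-0.015,0.019,0.025,-0.004,-0.016,0.019,0.025,-0.004,-0.015,0.018,0.025,-0.004,-0.016,0.014,0.043,0,0,0.014,0.043,0,0,0.013,0.042,0,0,0.014,0.043,0,0,0.014,0.043,0,0,0.014,0.043,0,0,0,0,0.032,0,0,0,0.032,0,0,0,0.032,0,0,0,0.032,0,0,0,0.032,0]

```text
clock: 12.92
position: [585.9, -112.9, 56.6]
ee_rot: [0.999, -0.032, -0.0, -0.0]
contact_force: [0.4, -1.0, -0.8]
gripper_width: 22.1
grasp_force: 59.3
```

Request:
arm_command:
  steps: [0,0,0,0,0,0,0,0]

```text
clock: 13.18
position: [587.2, -113.0, 59.2]
ee_rot: [1.0, -0.031, 0.001, 0.0]
contact_force: [-0.6, 0.5, 0.8]
gripper_width: 22.3
grasp_force: 59.3
```

Run:
```python
from h import *
C=-.062;X,Z=cw(0,22);s=read_state();print(s["gripper_width"],yaw(s))
plan((X,Z,15,C,3),(X,Z,15,C,2))
im=get_image("top")[150:245,270:450,::-1];cv2.imwrite("pics/p3.png",cv2.resize(im,(800,422),interpolation=cv2.INTER_CUBIC))
```

```text
22.25717757134605 -0.062409632645600115
0 0,-0.001,0.015,0,0,0,0.014,0,0,-0.001,0.015,0,0,0,0,0,0,0,0,0
end [ 5.8730e+02 -1.1096e+02  1.5160e+01 -6.0000e-02]
```

View pics/p3.png

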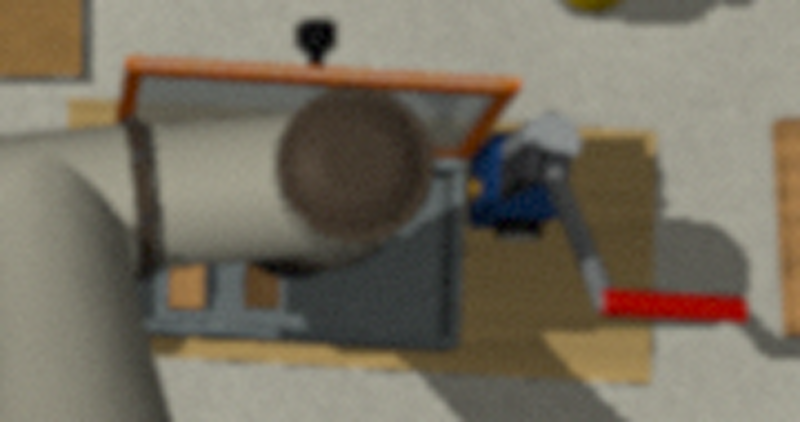

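Blank 1 lies in the chest with its near end at about (187,287), and blank 2 hangs beside it at (262,287), clear of the first. I'll put it down.

Request:
arm_command:
  steps: [0,-0.001,0.015,0,0,0,0.014,0,0,-0.001,0.015,0,0,0,0,0,0,0,0,0]

```text
clock: 13.85
position: [586.4, -110.9, 14.0]
ee_rot: [1.0, -0.031, -0.0, 0.0]
contact_force: [0.2, -0.4, -0.9]
gripper_width: 21.9
grasp_force: 62.7
```

Request:
arm_command:
  steps: [0,0,0,0,0,0,0,0,0,0,-0.01,0,0,0,-0.03,0,0,0,-0.04,0,0,0,-0.04,0,0,0,-0.04,0,0,0,-0.04,0,0,0,0,0]
  grip: 0.036

```text
clock: 14.98
position: [588.5, -111.0, 219.6]
ee_rot: [1.0, -0.031, 0.005, -0.0]
contact_force: [-0.7, -0.1, 0.7]
gripper_width: 36.0
grasp_force: 0.0
```

Run:
```python
from h import *
s=read_state();print(s["position"],yaw(s),s["clock"])
blanks("side")
Y=-.146
plan((520,150,220,Y,6),(566.5,282,200,Y,4),(566.5,282,60,Y,4),(566.5,282,60,Y,3))
```

```text
[ 588.54732132 -111.01443638  219.55047683] -0.06225483984439591 14.975
side 230 [566.6 282.9] [32. 93.] -0.147
side 265 [574.8 385.5] [92. 32.] 0.315
0 -0.014,-0.043,-0.001,0.014,-0.014,-0.042,0,0.014,-0.015,-0.042,-0.001,0.014,-0.016,-0.042,0,0.013,-0.016,-0.042,-0.001,0.014,-0.017,-0.042,0,0.014,0.007,-0.034,0.005,0,0.006,-0.035,0.005,0,0.007,-0.034,0.005,0,0.007,-0.034,0.005,0,0,0,0.035,0,0,0,0.035,0,0,0,0.035,0,0,0,0.035,0,0,0,0,0,0,0,0,0,0,0,0,0
end [ 5.6685e+02  2.8166e+02  5.9940e+01 -1.5000e-01]
```

Request:
arm_command:
  steps: [-0.014,-0.043,-0.001,0.014,-0.014,-0.042,0,0.014,-0.015,-0.042,-0.001,0.014,-0.016,-0.042,0,0.013,-0.016,-0.042,-0.001,0.014,-0.017,-0.042,0,0.014,0.007,-0.034,0.005,0,0.006,-0.035,0.005,0,0.007,-0.034,0.005,0,0.007,-0.034,0.005,0,0,0,0.035,0,0,0,0.035,0,0,0,0.035,0,0,0,0.035,0,0,0,0,0,0,0,0,0,0,0,0,0]
  grip: 0.05

```text
clock: 17.15
position: [567.1, 282.3, 59.2]
ee_rot: [0.997, -0.073, 0.001, -0.001]
contact_force: [-0.2, 0.2, 0.4]
gripper_width: 49.8
grasp_force: 0.0
```

Run:
```python
from h import *
blanks()
Y=-.146;C=-.062;X,Z=cw(0,-26)
plan((566.5,282,7,Y,3),(566.5,282,7,Y,2))
plan((566.5,282,200,Y,4),(545,150,220,C,4),(X,Z,220,C,7),(X,Z,60,C,5),start=(566.5,282,7,Y))
```

```text
top 83 [538.8 283.6] [26. 36.] -0.019
side 185 [566.8 283.9] [31. 93.] -0.136
side 265 [574.8 385.5] [92. 32.] 0.315
0 0,0,0.017,0,0,0,0.018,0,0,0,0.017,0,0,0,0,0,0,0,0,0
end [ 5.6683e+02  2.8208e+02  6.9000e+00 -1.5000e-01]
0 0,0,-0.048,0,0,0,-0.048,0,0,0,-0.049,0,0,0,-0.048,0,-0.001,0.033,-0.005,-0.021,-0.001,0.034,-0.005,-0.021,-0.002,0.033,-0.005,-0.021,-0.002,0.034,-0.005,-0.021,0.008,0.044,0,0,0.009,0.043,0,0,0.008,0.044,0,0,0.008,0.044,0,0,0.008,0.043,0,0,0.009,0.044,0,0,0.008,0.044,0,0,0,0,0.032,0,0,0,0.032,0,0,0,0.032,0,0,0,0.032,0,0,0,0.032,0
end [ 5.8418e+02 -1.5945e+02  6.0000e+01 -6.0000e-02]
```

Request:
arm_command:
  steps: [0,0,0.017,0,0,0,0.018,0,0,0,0.017,0,0,0,0,0,0,0,0,0]

```text
clock: 17.88
position: [566.5, 281.7, 5.2]
ee_rot: [0.997, -0.073, 0.0, 0.0]
contact_force: [0.3, 0.8, 0.4]
gripper_width: 49.6
grasp_force: 0.0
```

Request:
arm_command:
  steps: [0,0,0,0,0,0,0,0,0,0,0,0,0,0,0,0]
  grip: 0.0

```text
clock: 18.38
position: [566.7, 282.0, 6.3]
ee_rot: [0.997, -0.073, 0.001, -0.001]
contact_force: [-0.3, 0.2, 5.7]
gripper_width: 22.2
grasp_force: 61.1
```

Request:
arm_command:
  steps: [0,0,-0.048,0,0,0,-0.048,0,0,0,-0.049,0,0,0,-0.048,0,-0.001,0.033,-0.005,-0.021,-0.001,0.034,-0.005,-0.021,-0.002,0.033,-0.005,-0.021,-0.002,0.034,-0.005,-0.021,0.008,0.044,0,0,0.009,0.043,0,0,0.008,0.044,0,0,0.008,0.044,0,0,0.008,0.043,0,0,0.009,0.044,0,0,0.008,0.044,0,0,0,0,0.032,0,0,0,0.032,0,0,0,0.032,0,0,0,0.032,0,0,0,0.032,0]

```text
clock: 20.88
position: [583.4, -159.9, 56.7]
ee_rot: [1.0, -0.031, -0.001, -0.0]
contact_force: [-0.4, 1.0, -0.5]
gripper_width: 22.1
grasp_force: 60.4
```

Request:
arm_command:
  steps: [0,0,0,0,0,0,0,0]

```text
clock: 21.12
position: [584.7, -160.0, 59.2]
ee_rot: [1.0, -0.031, 0.001, 0.0]
contact_force: [0.5, 0.6, -0.0]
gripper_width: 21.9
grasp_force: 60.4
```

Run:
```python
from h import *
C=-.062;X,Z=cw(0,-26)
plan((X,Z,15,C,3),(X,Z,15,C,2))
```

```text
0 0,0,0.015,0,0,-0.001,0.014,0,-0.001,0,0.015,0.001,0,0,0,0,0,0,0,0
end [ 5.8375e+02 -1.5899e+02  1.5240e+01 -6.0000e-02]
```

Request:
arm_command:
  steps: [0,0,0.015,0,0,-0.001,0.014,0,0,0,0.015,0,0,0,0,0,0,0,0,0]

```text
clock: 21.75
position: [583.7, -158.9, 13.7]
ee_rot: [1.0, -0.031, -0.0, -0.0]
contact_force: [-0.7, 0.2, -0.6]
gripper_width: 22.4
grasp_force: 60.4
```

Request:
arm_command:
  steps: [0,0,0,0,0,0,0,0,0,0,-0.01,0,0,0,-0.03,0,0,0,-0.04,0,0,0,-0.04,0,0,0,-0.04,0,0,0,-0.04,0,0,0,0,0]
  grip: 0.036

```text
clock: 22.88
position: [586.0, -159.2, 219.6]
ee_rot: [1.0, -0.031, 0.005, 0.0]
contact_force: [-0.7, 0.3, -0.3]
gripper_width: 36.0
grasp_force: 0.0
```

Run:
```python
from h import *
blanks("side","top")
Y=.3
plan((545,150,220,-.06,7),(575.5,383,200,Y,6),(575.5,383,60,Y,4),(575.5,383,60,Y,3))
```

```text
side 264 [574.6 385.4] [91. 32.] 0.315
top 240 [575.5 381.8] [92. 27.] 0.282
0 -0.008,-0.044,-0.001,0,-0.009,-0.043,0,-0.001,-0.008,-0.044,-0.001,0,-0.008,-0.044,-0.001,0,-0.008,-0.043,-0.001,0,-0.008,-0.044,0,-0.001,-0.009,-0.044,-0.001,0,0.003,-0.039,0.003,-0.06,0.005,-0.039,0.004,-0.06,0.007,-0.038,0.003,-0.06,0.01,-0.038,0.003,-0.06,0.012,-0.037,0.004,-0.06,0.014,-0.037,0.003,-0.06,0,0,0.035,0,0,0,0.035,0,0,0,0.035,0,0,0,0.035,0,0,0,0,0,0,0,0,0,0,0,0,0
end [5.7502e+02 3.8309e+02 6.0090e+01 3.0000e-01]
```

Request:
arm_command:
  steps: [-0.008,-0.044,-0.001,0,-0.009,-0.043,0,-0.001,-0.008,-0.044,-0.001,0,-0.008,-0.044,-0.001,0,-0.008,-0.043,-0.001,0,-0.008,-0.044,0,-0.001,-0.009,-0.044,-0.001,0,0.003,-0.039,0.003,-0.06,0.005,-0.039,0.004,-0.06,0.007,-0.038,0.003,-0.06,0.01,-0.038,0.003,-0.06,0.012,-0.037,0.004,-0.06,0.014,-0.037,0.003,-0.06,0,0,0.035,0,0,0,0.035,0,0,0,0.035,0,0,0,0.035,0,0,0,0,0,0,0,0,0,0,0,0,0]
  grip: 0.05

```text
clock: 25.48
position: [576.0, 383.7, 61.3]
ee_rot: [0.989, 0.15, 0.001, -0.001]
contact_force: [0.1, 0.9, -0.7]
gripper_width: 50.1
grasp_force: 0.0
```

Run:
```python
from h import *
blanks()
Y=.3;C=-.062;X,Z=cw(0,-74)
plan((575.5,382.5,7,Y,3),(575.5,382.5,7,Y,2))
plan((575.5,382.5,200,Y,4),(545,150,220,C,7),(X,Z,220,C,9),start=(575.5,382.5,7,Y))
im=get_image("top")[150:245,270:450,::-1];cv2.imwrite("pics/p4.png",cv2.resize(im,(800,422),interpolation=cv2.INTER_CUBIC))
```

```text
top 125 [554.7 376.1] [50. 26.] 0.317
side 229 [574.6 386. ] [91. 31.] 0.263
0 0,0,0.018,0,0,0.001,0.018,0,-0.001,0,0.018,0,0,0,0,0,0,0,0,0
end [5.7507e+02 3.8226e+02 7.0400e+00 3.0000e-01]
0 0,0,-0.048,0,0,0,-0.048,0,0,0,-0.049,0,0,0,-0.048,0,-0.014,0.03,-0.003,0.052,-0.012,0.032,-0.003,0.051,-0.011,0.031,-0.003,0.052,-0.009,0.033,-0.002,0.052,-0.008,0.032,-0.003,0.052,-0.005,0.033,-0.003,0.051,-0.004,0.033,-0.003,0.052,0.006,0.039,0,0,0.007,0.04,0,0,0.006,0.039,0,0,0.007,0.04,0,0,0.006,0.039,0,0,0.006,0.04,0,0,0.007,0.039,0,0,0.006,0.039,0,0,0.007,0.04,0,0
end [ 5.8128e+02 -2.0742e+02  2.2000e+02 -6.0000e-02]
```

View pics/p4.png

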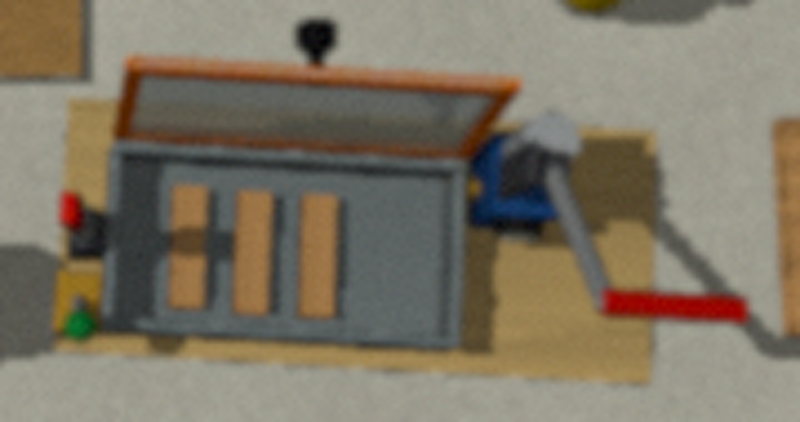

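Three blanks lie side by side, flat, at about (190,247), (254,252) and (320,255). There is room for the fourth at about (385,258).

Request:
arm_command:
  steps: [0,0,0.018,0,0,0.001,0.018,0,-0.001,0,0.018,0,0,0,0,0,0,0,0,0]

```text
clock: 26.25
position: [574.8, 381.9, 5.2]
ee_rot: [0.989, 0.15, 0.0, 0.0]
contact_force: [0.8, 0.2, 0.6]
gripper_width: 49.9
grasp_force: 0.0
```

Request:
arm_command:
  steps: [0,0,0,0,0,0,0,0,0,0,0,0,0,0,0,0]
  grip: 0.0

```text
clock: 26.75
position: [575.0, 382.3, 6.5]
ee_rot: [0.989, 0.15, 0.001, -0.001]
contact_force: [-0.5, 0.0, 5.5]
gripper_width: 22.2
grasp_force: 61.0
```

Request:
arm_command:
  steps: [0,0,-0.048,0,0,0,-0.048,0,0,0,-0.049,0,0,0,-0.048,0,-0.014,0.03,-0.003,0.052,-0.012,0.032,-0.003,0.051,-0.011,0.031,-0.003,0.052,-0.009,0.033,-0.002,0.052,-0.008,0.032,-0.003,0.052,-0.005,0.033,-0.003,0.051,-0.004,0.033,-0.003,0.052,0.006,0.039,0,0,0.007,0.04,0,0,0.006,0.039,0,0,0.007,0.04,0,0,0.006,0.039,0,0,0.006,0.04,0,0,0.007,0.039,0,0,0.006,0.039,0,0,0.007,0.04,0,0]

```text
clock: 29.25
position: [579.9, -209.4, 217.5]
ee_rot: [1.0, -0.031, -0.001, -0.0]
contact_force: [0.7, 0.3, 0.1]
gripper_width: 22.3
grasp_force: 60.4
```

Request:
arm_command:
  steps: [0,0,0.04,0,0,0,0.04,0,0,0,0.04,0,0,0,0.04,0,0,0,0,0,0,0,0,0]

```text
clock: 30.0
position: [581.3, -208.5, 59.5]
ee_rot: [1.0, -0.031, 0.001, 0.0]
contact_force: [1.3, 1.0, 1.1]
gripper_width: 21.9
grasp_force: 60.4
```

Run:
```python
from h import *
C=-.062;X,Z=cw(0,-74)
plan((X,Z,15,C,3),(X,Z,15,C,2))
```

```text
0 0,0,0.015,0,0,-0.001,0.015,0,0,0,0.015,0.001,0,0,0,0,0,0,0,0
end [ 5.8139e+02 -2.0751e+02  1.4540e+01 -6.0000e-02]
```

Request:
arm_command:
  steps: [0,0,0.015,0,0,-0.001,0.015,0,0,0,0.015,0,0,0,0,0,0,0,0,0]

```text
clock: 30.62
position: [580.2, -207.2, 13.0]
ee_rot: [1.0, -0.031, -0.0, -0.0]
contact_force: [-0.3, -0.0, -0.7]
gripper_width: 22.2
grasp_force: 63.5
```

Request:
arm_command:
  steps: [0,0,0,0,0,0,0,0,0,0,-0.01,0,0,0,-0.03,0,0,0,-0.04,0,0,0,-0.04,0,0,0,-0.04,0,0,0,-0.04,0,0,0,-0.02,0,0,0,0,0,0,0,0,0]
  grip: 0.036

```text
clock: 32.0
position: [579.7, -207.0, 232.4]
ee_rot: [1.0, -0.031, -0.001, -0.0]
contact_force: [-0.1, 0.3, -0.3]
gripper_width: 35.9
grasp_force: 0.0
```

Run:
```python
from h import *
C=-.062
s=read_state();print(s["position"])
plan((*cw(0,-50),240,C,2),(*cw(150,-50),240,C,5),(*cw(150,-50),165,C,3),(*cw(150,-50),165,C,2))
im=get_image("top")[150:245,270:450,::-1];cv2.imwrite("pics/p5.png",cv2.resize(im,(800,422),interpolation=cv2.INTER_CUBIC))
```

```text
[ 579.68464833 -206.98214908  232.37736173]
0 0.001,-0.012,-0.004,0,0,-0.012,-0.004,0,0.03,0,0,0,0.03,0,0,0,0.03,0,0,0,0.03,0,0,0,0.03,0,0,0,0,0,0.025,0,0,0,0.025,0,0,0,0.025,0,0,0,0,0,0,0,0,0
end [ 7.3188e+02 -1.9239e+02  1.6538e+02 -6.0000e-02]
```

View pics/p5.png

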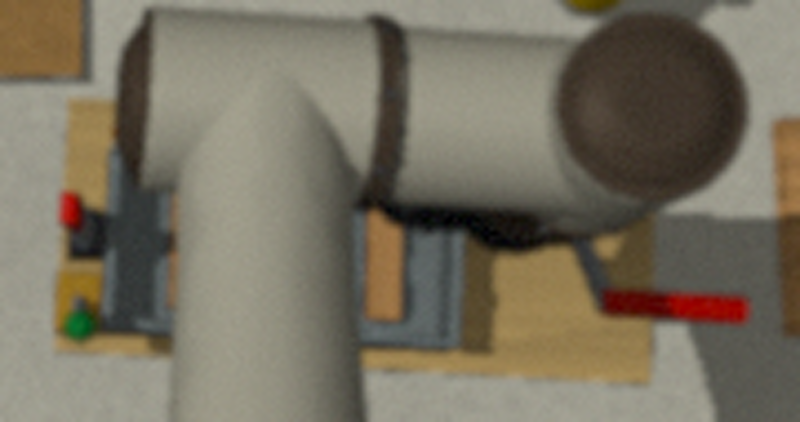

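The fourth blank lies flat at about (385,258). Next I go behind the lid with the fingers shut.

Request:
arm_command:
  steps: [0.001,-0.012,-0.004,0,0,-0.012,-0.004,0,0.03,0,0,0,0.03,0,0,0,0.03,0,0,0,0.03,0,0,0,0.03,0,0,0,0,0,0.025,0,0,0,0.025,0,0,0,0.025,0,0,0,0,0,0,0,0,0]
  grip: 0.0

```text
clock: 33.55
position: [733.4, -192.2, 167.6]
ee_rot: [1.0, -0.03, 0.001, 0.0]
contact_force: [0.1, 0.6, 0.2]
gripper_width: -0.2
grasp_force: 0.0
```

Run:
```python
from h import *
C=-.062;s=read_state();print(s["position"])
W=[]
def tp(th):
    f=lambda r:68-r*np.cos(th)+8.5*np.sin(th)
    return 11+max(f(110),f(136)),50.5+110*np.sin(th)+8.5*np.cos(th)
for th in np.r_[np.linspace(1.85,0.1,19),-.02]:
    x,z=tp(th);W.append((*cw(x,-50),z,C,1))
W[0]=(*W[0][:4],3)
plan(*W)
```

```text
[ 733.41659769 -192.24402327  167.63496445]
0 -0.009,0,0.005,0,-0.009,0,0.004,0.001,-0.009,0,0.005,0,-0.012,0,-0.004,0,-0.013,0,-0.002,0,-0.013,0,-0.001,0,-0.011,0,0,0,-0.01,0,0.001,0,-0.011,0,0.002,0,-0.01,0,0.003,0,-0.01,0,0.003,0,-0.01,0,0.005,0,-0.009,0,0.006,0,-0.008,0,0.007,0,-0.008,0,0.007,0,-0.007,0,0.008,0,-0.006,0,0.009,0,-0.006,0,0.009,0,-0.004,0,0.01,0,-0.003,0,0.01,0
20 -0.003,0,0.011,0,-0.001,0,0.013,0
end [ 5.5176e+02 -1.8099e+02  5.6630e+01 -6.0000e-02]
```

Request:
arm_command:
  steps: [-0.009,0,0.005,0,-0.009,0,0.004,0,-0.009,0,0.005,0,-0.012,0,-0.004,0,-0.013,0,-0.002,0,-0.013,0,-0.001,0,-0.011,0,0,0,-0.01,0,0.001,0,-0.011,0,0.002,0,-0.01,0,0.003,0]

```text
clock: 34.8
position: [625.2, -185.9, 153.3]
ee_rot: [1.0, -0.031, 0.0, 0.0]
contact_force: [1.4, 1.6, -0.4]
gripper_width: -0.2
grasp_force: 0.7
```

Request:
arm_command:
  steps: [-0.01,0,0.003,0,-0.01,0,0.005,0,-0.009,0,0.006,0,-0.008,0,0.007,0,-0.008,0,0.007,0,-0.007,0,0.008,0,-0.006,0,0.009,0,-0.006,0,0.009,0,-0.004,0,0.01,0,-0.003,0,0.01,0]

```text
clock: 36.05
position: [554.2, -181.6, 78.5]
ee_rot: [1.0, -0.031, -0.001, -0.0]
contact_force: [0.0, 0.5, 1.4]
gripper_width: -0.0
grasp_force: 0.4
```

Request:
arm_command:
  steps: [-0.003,0,0.011,0,-0.001,0,0.005,0,0,0,0,0]

```text
clock: 36.42
position: [550.5, -181.4, 62.7]
ee_rot: [1.0, -0.031, -0.001, -0.0]
contact_force: [-0.0, -0.8, -0.1]
gripper_width: 0.2
grasp_force: 0.0
```

Request:
arm_command:
  steps: [0,0,0.003,0,0,0,0.002,0,0,0,0,0,0,0,0,0]

```text
clock: 36.92
position: [551.2, -181.4, 58.6]
ee_rot: [1.0, -0.031, 0.0, 0.0]
contact_force: [-0.8, 0.5, 2.6]
gripper_width: 0.1
grasp_force: 1.1
```

Request:
arm_command:
  steps: [0,0,0.003,0,0,0,0.001,0,0,0,0,0,0,0,0,0]

```text
clock: 37.42
position: [551.3, -181.5, 58.4]
ee_rot: [1.0, -0.03, 0.001, 0.001]
contact_force: [-6.5, 3.4, 22.3]
gripper_width: -0.1
grasp_force: 11.0
```

The lid is down (22 N at z 58.4). Next is the clamp.

Run:
```python
from h import *
C=-.062;s=read_state();p=s["position"]
plan((p[0],p[1],230,C,5),(*cw(0,50),230,C,3),(*cw(0,210),230,C,5),(*cw(0,210),150,C,3),(*cw(0,210),150,C,2))
W=[]
def tp(th):
    f=lambda r:144-r*np.cos(th)+6*np.sin(th)
    return 15+max(f(80),f(100)),65.5+80*np.sin(th)+6*np.cos(th)
for th in np.r_[np.linspace(1.9,0.1,18),0]:
    y,z=tp(th);W.append((*cw(0,y),z,C,1))
W[0]=(*W[0][:4],2)
plan(*W,start=(*cw(0,210),150,C))
im=get_image("side")[110:255,215:335,::-1];cv2.imwrite("pics/p6.png",cv2.resize(im,(480,580),interpolation=cv2.INTER_CUBIC))
```

```text
0 0,0,-0.034,0,0,0,-0.035,0.001,0,0,-0.034,0,0,0,-0.034,0,0,0,-0.035,0.001,0.01,-0.033,0,0,0.011,-0.034,0,0,0.01,-0.033,0,0,0,-0.032,0,0,0,-0.032,0,0,0,-0.032,0,0,0,-0.032,0,0,0,-0.032,0,0,0,0,0.027,0,0,0,0.027,0,0,0,0.026,0,0,0,0,0,0,0,0,0
end [ 5.9840e+02  7.6080e+01  1.5036e+02 -6.0000e-02]
0 0,0.006,0.005,0,0,0.007,0.006,0,0,0.01,-0.003,0,0,0.01,-0.002,0,0,0.011,-0.001,0,0,0.009,-0.001,0,0,0.008,0.001,0,0,0.008,0.001,0,0,0.009,0.003,0,0,0.007,0.003,0,0,0.008,0.004,0,0,0.007,0.005,0,0,0.006,0.005,0,0,0.006,0.007,0,0,0.005,0.006,0,0,0.005,0.008,0,0,0.003,0.007,0,0,0.003,0.008,0,0,0.002,0.009,0,0,0.001,0.008,0
end [ 5.9049e+02 -5.4450e+01  7.1000e+01 -6.0000e-02]
```

Request:
arm_command:
  steps: [0,0,-0.034,0,0,0,-0.035,0,0,0,-0.034,0,0,0,-0.034,0,0,0,-0.035,0,0.01,-0.033,0,0,0.011,-0.034,0,0,0.01,-0.033,0,0,0,-0.032,0,0,0,-0.032,0,0,0,-0.032,0,0,0,-0.032,0,0,0,-0.032,0,0,0,0,0.024,0,0,0,0.025,0,0,0,0.024,0,0,0,0,0,0,0,0,0]

```text
clock: 39.72
position: [598.6, 76.3, 154.2]
ee_rot: [1.0, -0.031, 0.001, -0.0]
contact_force: [0.1, -0.3, 0.1]
gripper_width: -0.0
grasp_force: 0.0
```

Run:
```python
from h import *
im=get_image("side")[120:300,200:380,::-1];cv2.imwrite("pics/p7.png",cv2.resize(im,(580,580),interpolation=cv2.INTER_CUBIC))
```

```text
(no output)
```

View pics/p7.png

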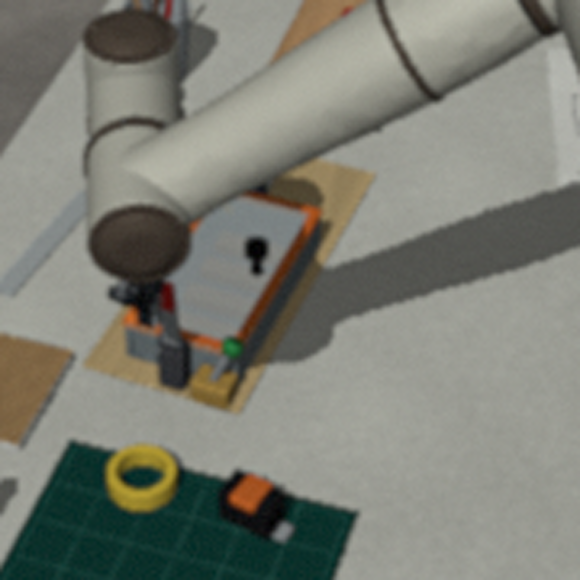

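The lid is shut flat with the knob at (257,250). The clamp stands with its red tip at (167,297), and the gripper fingers are at about (140,295). I'll check that against the projection.

Run:
```python
from h import *
s=read_state();z=s["position"]
for P in (z,z+[0,0,70],(*cw(0,144),65.5),(*cw(0,150),165),(*cw(0,170),162),(*cw(0,210),150),(*cw(-38,106),93)):
    u=proj("side",P)[0];print(np.round((u-[200,120])*580/180))
```

```text
[146. 321.]
[143. 270.]
[176. 341.]
[170. 276.]
[162. 291.]
[147. 325.]
[222. 308.]
```

Request:
arm_command:
  steps: [0,0.006,0.005,0,0,0.007,0.006,0,0,0.01,-0.003,0,0,0.01,-0.002,0,0,0.011,-0.001,0,0,0.009,-0.001,0,0,0.008,0.001,0,0,0.008,0.001,0,0,0.009,0.003,0,0,0.007,0.003,0]

```text
clock: 41.02
position: [592.9, -9.2, 141.2]
ee_rot: [1.0, -0.031, 0.0, 0.0]
contact_force: [-0.2, 0.5, 1.4]
gripper_width: -0.1
grasp_force: 0.6
```

Request:
arm_command:
  steps: [0,0.008,0.004,0,0,0.007,0.005,0,0,0.006,0.005,0,0,0.006,0.007,0,0,0.005,0.006,0,0,0.005,0.008,0,0,0.003,0.007,0,0,0.003,0.008,0,0,0.002,0.009,0,0,0.001,0.006,0,0,0,0,0,0,0,0,0]

```text
clock: 42.52
position: [589.9, -54.4, 76.3]
ee_rot: [1.0, -0.031, -0.0, -0.0]
contact_force: [0.5, 0.4, -0.1]
gripper_width: -0.1
grasp_force: 0.0
```

Request:
arm_command:
  steps: [0,0,0.003,0,0,0,0.003,0,0,0,0,0,0,0,0,0]

```text
clock: 43.02
position: [590.3, -54.5, 71.5]
ee_rot: [1.0, -0.031, 0.001, 0.0]
contact_force: [-1.0, 0.3, 6.2]
gripper_width: -0.1
grasp_force: 3.0
```

Request:
arm_command:
  steps: [0,0,0.002,0,0,0,0.002,0,0,0,0,0,0,0,0,0]

```text
clock: 43.52
position: [590.5, -54.6, 71.2]
ee_rot: [1.0, -0.03, 0.001, 0.0]
contact_force: [-8.7, 2.2, 23.6]
gripper_width: 0.0
grasp_force: 11.7
```

Lid and clamp are down, with firm contact at the expected heights. Now the pump lever: I'll turn the gripper across the handle and grasp it.

Run:
```python
from h import *
C=-.062;s=read_state();p=s["position"];print(s["joints"].round(2))
D=C-np.pi/2
G=cw(-52.8,-218)
plan((p[0],p[1],340,C,6),(*G,340,D,12),(*G,300,D,1),(*G,300,D,1))
```

```text
[ 0.18  0.49 -0.27  0.   -0.81  1.33]
0 0,0,-0.045,0,0,0,-0.045,0.001,0,0,-0.044,0,0,0,-0.045,0,0,0,-0.045,0.001,0,0,-0.045,0,-0.004,0.025,0,0.131,-0.002,0.025,0,0.131,0.003,0.025,0,0.131,0.005,0.024,0,0.131,0.009,0.024,0,0.131,0.011,0.022,0,0.13,0.015,0.021,0,0.131,0.017,0.019,0,0.131,0.019,0.016,0,0.131,0.021,0.013,0,0.131,0.023,0.011,0,0.131,0.024,0.008,0,0.131,0,0,0.04,0,0,0,0,0
end [ 519.13 -347.93  300.2    -1.63]
```

Request:
arm_command:
  steps: [0,0,-0.045,0,0,0,-0.045,0,0,0,-0.044,0,0,0,-0.045,0,0,0,-0.045,0,0,0,-0.045,0,-0.004,0.025,0,0.131,-0.002,0.025,0,0.131,0.003,0.025,0,0.131,0.005,0.024,0,0.131,0.009,0.024,0,0.131,0.011,0.022,0,0.13,0.015,0.021,0,0.131,0.017,0.019,0,0.131,0.019,0.016,0,0.131,0.021,0.013,0,0.131,0.023,0.011,0,0.131,0.024,0.008,0,0.131,0,0,0.02,0,0,0,0,0]
  grip: 0.06

```text
clock: 46.02
position: [517.7, -347.6, 313.2]
ee_rot: [-0.685, 0.729, 0.002, -0.001]
contact_force: [-0.4, -0.1, 1.0]
gripper_width: 59.9
grasp_force: 0.0
```

Run:
```python
from h import *
C=-.062;s=read_state();p=s["position"];print(p,s["joints"].round(2),s["gripper_width"])
D=C-np.pi/2
G=cw(-52.8,-218)
plan((*G,236,D,5),(*G,236,D,3))
a=cv2.resize(get_image("side")[90:220,220:370,::-1],(420,364),interpolation=cv2.INTER_CUBIC);b=cv2.resize(get_image("top")[150:245,340:460,::-1],(380,301),interpolation=cv2.INTER_CUBIC)
cv2.imwrite("pics/p8.png",np.hstack([a,cv2.copyMakeBorder(b,0,63,0,0,cv2.BORDER_CONSTANT)]))
```

```text
[ 517.68217003 -347.59084323  313.22276606] [-0.33  0.34  0.15 -0.   -1.38  0.27] 59.914289588558674
0 0,0,0.015,0,0,-0.001,0.016,0,0,0,0.015,0,0,0,0.016,0,0,-0.001,0.015,-0.001,0,0,0,0,0,0,0,0,0,0,0,0
end [ 519.68 -347.72  236.22   -1.63]
```

View pics/p8.png

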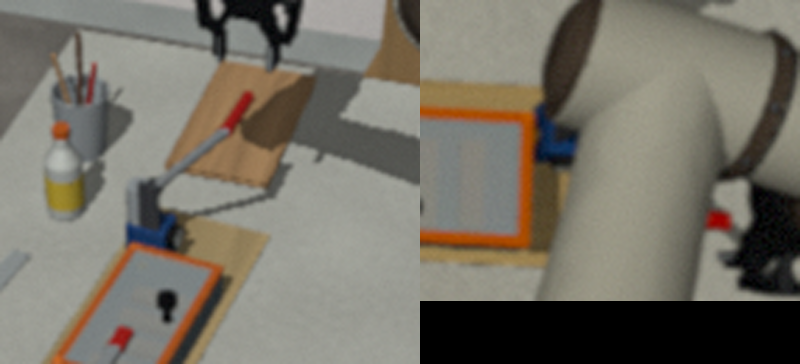

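The side half shows the open fingers at (220,55) and (272,62) above the handle, which ends at about (250,97). In the top half the handle end is at (725,218) and the gripper is at about (760,250). I'll check the projections.

Run:
```python
from h import *
p=read_state()["position"]
for nm,P in (("tcp",p),("h",(*cw(-52.8,-169),253)),("hmid",(*cw(-52.8,-218),253)),("hend",(*cw(-52.8,-257),253))):
    a=proj("side",P)[0];b=proj("top",P)[0]
    print(nm,((a-[220,90])*2.8).round(),((b-[340,150])*3.167+[420,0]).round())
```

```text
tcp [242.  64.] [723. 212.]
h [227. 126.] [635. 216.]
hmid [240. 106.] [693. 218.]
hend [250.  90.] [739. 220.]
```

Request:
arm_command:
  steps: [0,0,0.015,0,0,0,0.016,0,0,0,0.015,0,0,0,0.016,0,0,-0.001,0.015,0,0,0,0,0,0,0,0,0]

```text
clock: 47.0
position: [519.9, -348.2, 238.8]
ee_rot: [-0.685, 0.729, -0.001, 0.0]
contact_force: [0.1, 0.8, 0.4]
gripper_width: 59.8
grasp_force: 0.0
```

Request:
arm_command:
  steps: [0,0,0,0,0,0,0,0,0,0,0,0,0,0,0,0]
  grip: 0.0

```text
clock: 47.5
position: [520.6, -348.1, 239.0]
ee_rot: [-0.685, 0.729, -0.001, 0.001]
contact_force: [3.8, -0.4, 1.4]
gripper_width: 15.6
grasp_force: 58.5
```

Run:
```python
from h import *
s=read_state();p=s["position"];print(p,s["contact_force"],s["wrist_torque"],s["gripper_width"])
y0=yaw(s)
f=lambda q:(cw(50-160*np.cos(.873-q),-218),130+160*np.sin(.873-q))
(a,b),c=f(0);o=p-[a,b,c]
for qs in (np.linspace(0,.86,21)[1:],np.linspace(.86,-.01,21)[1:]):
    W=[]
    for q in qs:
        (x,y),z=f(q);W.append((x+o[0],y+o[1],z+o[2],y0,1))
    (x,y),z=f(qs[0]-(qs[1]-qs[0]))
    plan(*W,start=(x+o[0],y+o[1],z+o[2],y0))
```

```text
[ 520.63954193 -348.11781802  238.97583693] [ 3.82935265 -0.39213787  1.38700667] [ 0.03021447 -0.89402289 -0.18792152] 15.642975987924114
0 0,0.005,0.005,0,0,0.005,0.004,0,0,0.005,0.005,0,0,0.004,0.005,0,0,0.005,0.006,0,0,0.004,0.005,0,0,0.004,0.006,0,0,0.003,0.006,0,0,0.004,0.006,0,0,0.003,0.006,0,0,0.003,0.006,0,0,0.002,0.007,0,0,0.002,0.006,0,0,0.002,0.007,0,0,0.002,0.006,0,0,0.001,0.007,0,0,0.002,0.007,0,0,0,0.007,0,0,0.001,0.007,0,0,0,0.007,0
end [ 463.75 -344.58  117.98    4.65]
0 0,0,-0.007,0,0,-0.001,-0.007,0,0,-0.001,-0.007,0,0,-0.001,-0.007,0,0,-0.001,-0.006,0,0,-0.002,-0.007,0,0,-0.002,-0.007,0,0,-0.002,-0.006,0,0,-0.003,-0.007,0,0,-0.003,-0.006,0,0,-0.003,-0.006,0,0,-0.003,-0.006,0,0,-0.004,-0.006,0,0,-0.004,-0.006,0,0,-0.004,-0.006,0,0,-0.005,-0.005,0,0,-0.004,-0.005,0,0,-0.005,-0.005,0,0,-0.005,-0.005,0,0,-0.005,-0.005,0
end [ 521.46 -348.17  240.45    4.65]
```

Request:
arm_command:
  steps: [0,0.005,0.005,0,0,0.005,0.004,0,0,0.005,0.005,0,0,0.004,0.005,0,0,0.005,0.006,0]

```text
clock: 48.12
position: [499.2, -346.7, 215.9]
ee_rot: [-0.685, 0.728, -0.005, 0.003]
contact_force: [6.9, 2.7, 5.8]
gripper_width: 16.3
grasp_force: 60.3
```

Request:
arm_command:
  steps: [0,0.004,0.005,0,0,0.004,0.006,0,0,0.003,0.006,0,0,0.004,0.006,0,0,0.003,0.006,0,0,0.003,0.006,0,0,0.002,0.007,0]

```text
clock: 49.0
position: [476.6, -345.1, 174.8]
ee_rot: [-0.685, 0.728, -0.005, 0.003]
contact_force: [3.7, 7.4, 12.9]
gripper_width: 15.7
grasp_force: 64.5
```

Request:
arm_command:
  steps: [0,0.002,0.006,0,0,0.002,0.007,0,0,0.002,0.006,0,0,0.001,0.007,0,0,0.002,0.007,0,0,0,0.007,0,0,0.001,0.007,0,0,0,0.007,0,0,0,0,0,0,0,0,0]

```text
clock: 50.25
position: [464.9, -344.2, 120.7]
ee_rot: [-0.685, 0.728, -0.003, 0.002]
contact_force: [0.5, 7.7, 12.9]
gripper_width: 16.1
grasp_force: 69.4
```

Request:
arm_command:
  steps: [0,0,0.003,0,0,0,0.002,0,0,0,0,0,0,0,0,0]

```text
clock: 50.75
position: [464.6, -344.2, 115.0]
ee_rot: [-0.685, 0.728, -0.002, 0.001]
contact_force: [2.3, 6.9, 11.2]
gripper_width: 15.8
grasp_force: 70.3
```

Request:
arm_command:
  steps: [0,0,0.003,0,0,0,0.003,0,0,0,0,0,0,0,0,0]

```text
clock: 51.25
position: [464.7, -344.3, 113.9]
ee_rot: [-0.686, 0.728, -0.003, 0.001]
contact_force: [-3.5, 13.8, 33.6]
gripper_width: 16.0
grasp_force: 72.7
```

Run:
```python
from h import *
s=read_state();p=s["position"];print(p,s["contact_force"],s["wrist_torque"])
cv2.imwrite("pics/p9.png",cv2.resize(get_image("side")[90:220,220:400,::-1],(800,578),interpolation=cv2.INTER_CUBIC))
for q in(.77,.85):
  for y in(-160,-218,-250):print(q,y,((proj("side",(*cw(50-160*np.cos(.873-q),y),130+160*np.sin(.873-q)))[0]-[220,90])*4.444).round())
```

```text
[ 464.68021184 -344.29359631  113.88323443] [-3.46791065 13.79720616 33.58285613] [ 3.8840033   1.05508681 -0.24972957]
0.77 -160 [418. 326.]
0.77 -218 [440. 287.]
0.77 -250 [452. 265.]
0.85 -160 [418. 339.]
0.85 -218 [441. 299.]
0.85 -250 [453. 278.]
```

View pics/p9.png

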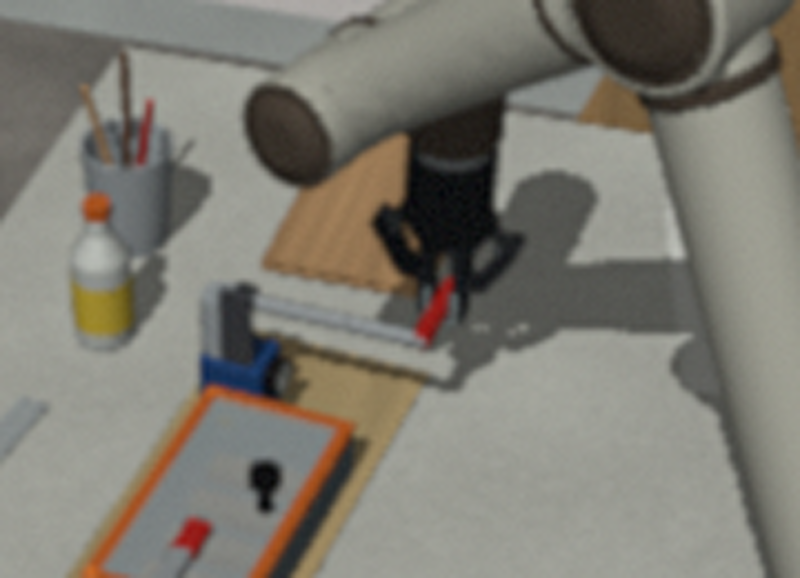

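The handle is down at its stop: its near end is at (427,337), as predicted for 0.85 rad, and the contact force has risen to 33 N. I'll ease it back.

Request:
arm_command:
  steps: [0,0,-0.004,0,0,0,-0.007,0,0,-0.001,-0.007,0,0,-0.001,-0.007,0,0,-0.001,-0.007,0,0,-0.001,-0.006,0,0,-0.002,-0.007,0,0,-0.002,-0.007,0,0,-0.002,-0.006,0,0,-0.003,-0.007,0]

```text
clock: 52.55
position: [477.6, -345.1, 171.6]
ee_rot: [-0.685, 0.728, -0.002, 0.001]
contact_force: [8.5, 0.6, -2.0]
gripper_width: 15.7
grasp_force: 74.1
```

Request:
arm_command:
  steps: [0,-0.003,-0.006,0,0,-0.003,-0.006,0,0,-0.003,-0.006,0,0,-0.004,-0.006,0,0,-0.004,-0.006,0,0,-0.004,-0.006,0,0,-0.005,-0.005,0,0,-0.004,-0.005,0,0,-0.005,-0.005,0,0,-0.005,-0.005,0,0,-0.005,-0.005,0,0,0,0,0,0,0,0,0]

```text
clock: 54.18
position: [520.0, -348.2, 233.0]
ee_rot: [-0.685, 0.729, 0.0, -0.0]
contact_force: [-4.8, -0.5, 3.2]
gripper_width: 15.5
grasp_force: 67.9
```

Request:
arm_command:
  steps: [0,-0.002,-0.002,0,0,-0.002,-0.002,0,0,0,0,0,0,0,0,0]

```text
clock: 54.68
position: [521.3, -348.2, 234.2]
ee_rot: [-0.684, 0.729, 0.004, -0.002]
contact_force: [-7.1, -2.3, -1.8]
gripper_width: 15.9
grasp_force: 67.2
```

Run:
```python
from h import *
s=read_state();p=s["position"];print(p,s["contact_force"])
cv2.imwrite("pics/p10.png",cv2.resize(get_image("side")[90:220,220:400,::-1],(800,578),interpolation=cv2.INTER_CUBIC))
for q in(0,.08,.15):
  for y in(-165,):print(q,y,((proj("side",(*cw(50-160*np.cos(.873-q),y),130+160*np.sin(.873-q)))[0]-[220,90])*4.444).round())
```

```text
[ 521.29099689 -348.19573106  234.21623023] [-7.0924961  -2.2816581  -1.81937885]
0 -165 [359. 203.]
0.08 -165 [370. 214.]
0.15 -165 [379. 225.]
```

View pics/p10.png

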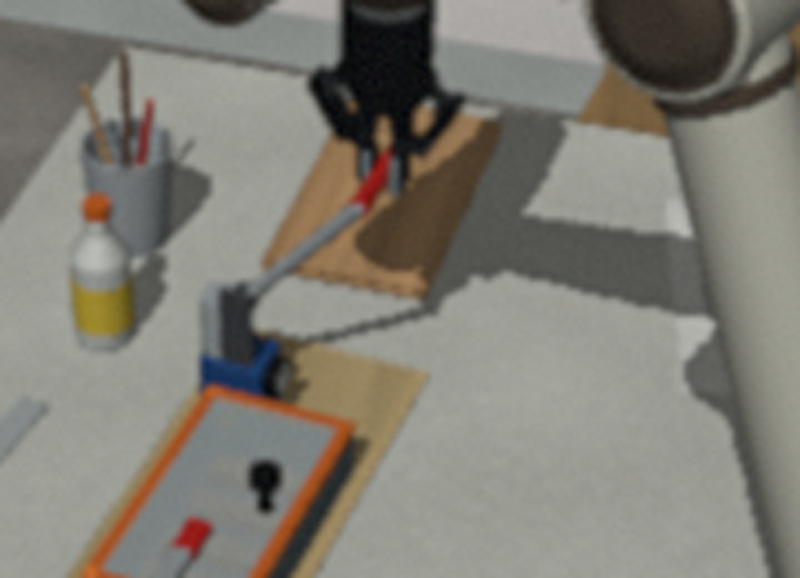

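The lever is back at rest: the handle end is at (363,205), where 0 rad predicts (359,203), and the force has reversed against the upper stop. Now the second stroke.

Request:
arm_command:
  steps: [0,0.005,0.005,0,0,0.005,0.004,0,0,0.005,0.005,0,0,0.004,0.005,0,0,0.005,0.006,0,0,0.004,0.005,0,0,0.004,0.006,0,0,0.003,0.006,0,0,0.004,0.006,0,0,0.003,0.006,0,0,0.003,0.006,0,0,0.002,0.007,0]

```text
clock: 56.22
position: [478.4, -345.3, 173.2]
ee_rot: [-0.685, 0.729, -0.002, 0.001]
contact_force: [-11.0, 6.8, 20.5]
gripper_width: 16.2
grasp_force: 74.9
```

Request:
arm_command:
  steps: [0,0.003,0.006,0,0,0.003,0.007,0,0,0.002,0.006,0,0,0.002,0.007,0,0,0.002,0.007,0,0,0,0.007,0,0,0.001,0.007,0,0,0,0.007,0,0,0,0.004,0,0,0,0,0,0,0,0,0]

```text
clock: 57.6
position: [464.9, -344.2, 113.5]
ee_rot: [-0.685, 0.729, -0.001, 0.001]
contact_force: [-7.8, 5.7, 14.0]
gripper_width: 16.0
grasp_force: 80.3
```

Request:
arm_command:
  steps: [0,0,0.002,0,0,0,0.002,0,0,0,0,0,0,0,0,0]

```text
clock: 58.1
position: [464.8, -344.2, 110.0]
ee_rot: [-0.685, 0.729, -0.001, 0.001]
contact_force: [-10.0, 4.1, 15.6]
gripper_width: 15.8
grasp_force: 80.5
```

Request:
arm_command:
  steps: [0,0,0.002,0,0,0,0.002,0,0,0,0,0,0,0,0,0]

```text
clock: 58.6
position: [464.6, -344.2, 107.9]
ee_rot: [-0.685, 0.728, -0.001, 0.0]
contact_force: [-9.8, 7.9, 23.3]
gripper_width: 15.9
grasp_force: 82.9
```

Request:
arm_command:
  steps: [0,0,0.002,0,0,0,0,0,0,0,0,0]

```text
clock: 58.98
position: [464.6, -344.3, 107.7]
ee_rot: [-0.685, 0.728, -0.001, 0.0]
contact_force: [-12.5, 10.3, 33.2]
gripper_width: 16.0
grasp_force: 83.8
```

Run:
```python
from h import *
s=read_state();print(s["position"],s["contact_force"])
im=cv2.resize(get_image("side")[90:220,220:400,::-1],(800,578),interpolation=cv2.INTER_CUBIC);cv2.imwrite("pics/p11.png",im)
for f in("p9","p11","p10"):
    h=cv2.cvtColor(cv2.imread(f"pics/{f}.png"),cv2.COLOR_BGR2HSV)[140:400,300:520]
    m=((h[...,0]<6)|(h[...,0]>174))&(h[...,1]>170)&(h[...,2]>110)
    y,x=np.nonzero(m);i=y>y.max()-8;print(f,m.sum(),y.max()+140,x[i].mean()+300,y.min()+140)
```

```text
[ 464.6288399  -344.27666994  107.74220686] [-12.53429082  10.32345747  33.15001183]
p9 751 338 425.8032786885246 279
p11 746 337 425.8421052631579 282
p10 697 206 365.4 151
```

The lever is at its stop again: the handle end is at (426,337), the same as in the first stroke. I'll ease it back.

Request:
arm_command:
  steps: [0,0,-0.004,0,0,0,-0.007,0,0,-0.001,-0.007,0,0,-0.001,-0.007,0,0,-0.001,-0.007,0,0,-0.001,-0.006,0,0,-0.002,-0.007,0,0,-0.002,-0.007,0,0,-0.002,-0.006,0,0,-0.003,-0.007,0]

```text
clock: 60.28
position: [475.6, -344.9, 166.5]
ee_rot: [-0.685, 0.729, 0.002, -0.001]
contact_force: [-8.5, 1.2, 4.5]
gripper_width: 16.2
grasp_force: 75.4
```

Request:
arm_command:
  steps: [0,-0.003,-0.006,0,0,-0.003,-0.006,0,0,-0.003,-0.006,0,0,-0.004,-0.006,0,0,-0.004,-0.006,0,0,-0.004,-0.006,0,0,-0.005,-0.005,0,0,-0.004,-0.005,0,0,-0.005,-0.005,0,0,-0.005,-0.005,0,0,-0.005,-0.005,0,0,-0.002,-0.002,0,0,0,0,0,0,0,0,0]

```text
clock: 62.02
position: [520.6, -348.3, 233.3]
ee_rot: [-0.685, 0.729, 0.002, -0.003]
contact_force: [-16.5, 5.8, 19.1]
gripper_width: 15.8
grasp_force: 69.4
```

Run:
```python
from h import *
s=read_state();print(s["position"],s["contact_force"])
cv2.imwrite("pics/p12.png",cv2.resize(get_image("side")[90:220,220:400,::-1],(800,578),interpolation=cv2.INTER_CUBIC))
for f in("p12","p10"):
    h=cv2.cvtColor(cv2.imread(f"pics/{f}.png"),cv2.COLOR_BGR2HSV)[140:400,300:520]
    m=((h[...,0]<6)|(h[...,0]>174))&(h[...,1]>170)&(h[...,2]>110)
    y,x=np.nonzero(m);i=y>y.max()-8;print(f,m.sum(),y.max()+140,x[i].mean()+300,y.min()+140)
```

```text
[ 520.59889298 -348.34129474  233.2823993 ] [-16.50068309   5.78008986  19.13956639]
p12 705 206 366.07462686567163 153
p10 697 206 365.4 151
```

Request:
arm_command:
  steps: [0,0,0,0,0,0,0,0,0,0,0,0,0,0,0,0]
  grip: 0.06

```text
clock: 62.58
position: [525.2, -348.2, 228.7]
ee_rot: [-0.685, 0.729, -0.0, 0.0]
contact_force: [0.8, -0.2, -0.7]
gripper_width: 59.8
grasp_force: 0.0
```

Run:
```python
from h import *
C=-.062;s=read_state();p=s["position"];y0=(yaw(s)+np.pi)%(2*np.pi)-np.pi
S=cw(-125,145)
plan((p[0],p[1],330,y0,4),(*S,300,C,12),(*S,180,C,3),(*S,75,C,4),(*S,75,C,3))
plan((*cw(-42,145),77,C,12),start=(*S,75,C))
```

```text
0 0,0,-0.025,0,0,0,-0.026,0,0,0,-0.025,0,0,0,-0.025,0,-0.03,0.006,0.002,-0.131,-0.031,0.003,0.003,-0.131,-0.031,-0.002,0.002,-0.131,-0.031,-0.005,0.003,-0.13,-0.029,-0.01,0.002,-0.131,-0.028,-0.013,0.003,-0.131,-0.026,-0.017,0.002,-0.131,-0.024,-0.02,0.003,-0.131,-0.02,-0.023,0.002,-0.131,-0.018,-0.025,0.003,-0.131,-0.014,-0.028,0.002,-0.131,-0.01,-0.029,0.003,-0.13,0,0,0.04,0,0,0,0.04,0,0,0,0.04,0,0,0,0.026,0
20 0,0,0.026,0,0,0,0.027,0,0,0,0.026,0,0,0,0,0,0,0,0,0,0,0,0,0
end [ 4.7029e+02  1.9020e+01  7.4750e+01 -6.0000e-02]
0 0.007,0,0,0,0.007,0,0,0,0.007,0,0,0,0.007,0,-0.001,0,0.007,0,0,0,0.007,0,0,0,0.006,0,0,0,0.007,0,0,0,0.007,0,0,0,0.007,0,-0.001,0,0.007,0,0,0,0.007,0,0,0
end [ 5.5266e+02  1.4020e+01  7.7000e+01 -6.0000e-02]
```

Request:
arm_command:
  steps: [0,0,-0.025,0,0,0,-0.026,0,0,0,-0.025,0,0,0,-0.025,0,-0.03,0.006,0.002,-0.131,-0.031,0.003,0.003,-0.131,-0.031,-0.002,0.002,-0.131,-0.031,-0.005,0.003,-0.13,-0.029,-0.01,0.002,-0.131,-0.028,-0.013,0.003,-0.131,-0.026,-0.017,0.002,-0.131,-0.024,-0.02,0.003,-0.131,-0.02,-0.023,0.002,-0.131,-0.018,-0.025,0.003,-0.131,-0.014,-0.028,0.002,-0.131,-0.01,-0.029,0.003,-0.13,0,0,0.04,0,0,0,0.04,0]

```text
clock: 64.82
position: [470.3, 19.8, 219.7]
ee_rot: [1.0, -0.031, 0.001, -0.001]
contact_force: [0.1, 0.2, -0.7]
gripper_width: 59.9
grasp_force: 0.0
```

Request:
arm_command:
  steps: [0,0,0.04,0,0,0,0.026,0,0,0,0.026,0,0,0,0.027,0,0,0,0.026,0,0,0,0,0,0,0,0,0,0,0,0,0]
  grip: 0.0

```text
clock: 65.82
position: [470.8, 19.3, 76.5]
ee_rot: [1.0, -0.031, 0.001, -0.0]
contact_force: [0.6, 0.4, 0.4]
gripper_width: -0.1
grasp_force: 0.0
```

Request:
arm_command:
  steps: [0.007,0,0,0,0.007,0,0,0,0.007,0,0,0,0.007,0,0,0,0.007,0,0,0,0.007,0,0,0,0.006,0,0,0,0.007,0,0,0,0.007,0,0,0,0.007,0,0,0]

```text
clock: 67.08
position: [539.3, 14.6, 75.4]
ee_rot: [1.0, -0.031, 0.0, -0.0]
contact_force: [-0.8, 0.8, 1.9]
gripper_width: 0.2
grasp_force: 0.7
```

Request:
arm_command:
  steps: [0.005,0,0,0,0.004,0,0,0,0,0,0,0,0,0,0,0]

```text
clock: 67.58
position: [547.9, 14.2, 75.4]
ee_rot: [1.0, -0.031, 0.0, -0.0]
contact_force: [0.4, 0.5, -0.2]
gripper_width: 0.2
grasp_force: 0.0
```

Request:
arm_command:
  steps: [0.003,0,0,0,0.003,0,0,0,0,0,0,0,0,0,0,0]

```text
clock: 68.08
position: [553.7, 13.6, 75.2]
ee_rot: [1.0, -0.031, -0.0, 0.0]
contact_force: [-1.4, -0.1, -0.6]
gripper_width: 0.0
grasp_force: 0.4
```

Request:
arm_command:
  steps: [0.003,0,0,0,0.002,0,0,0,0,0,0,0,0,0,0,0]

```text
clock: 68.58
position: [554.4, 13.3, 75.0]
ee_rot: [0.999, -0.032, -0.005, 0.001]
contact_force: [-11.1, 4.8, 6.0]
gripper_width: -0.0
grasp_force: 5.6
```

Run:
```python
from h import *
s=read_state();print(s["position"],s["contact_force"])
cv2.imwrite("pics/p13.png",cv2.resize(get_image("side")[160:280,200:350,::-1],(750,600),interpolation=cv2.INTER_CUBIC))
for x,z in((-71,85),(-25,85),(-32,88)):print(((proj("side",(*cw(x,145),z))[0]-[200,160])*5).round())
```

```text
[554.41247296  13.33199572  74.98161172] [-11.113074     4.77646029   5.96352262]
[367. 336.]
[305. 319.]
[314. 318.]
```

View pics/p13.png

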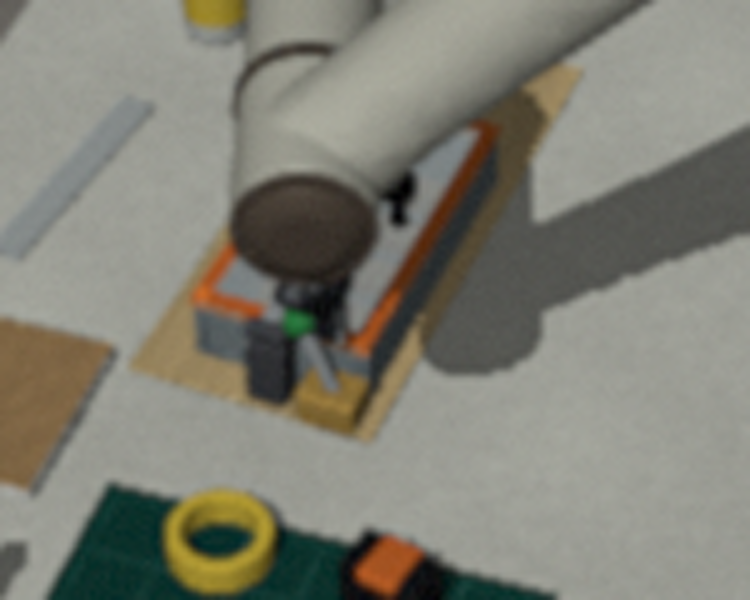

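The ball is at (300,321), where fully shut predicts (305,319), and an 11 N stop force is felt. I'll back off and check.

Request:
arm_command:
  steps: [-0.012,0,0,0,-0.02,0,0,0,-0.03,0,0,0,-0.03,0,0,0,0,0,-0.04,0,0,0,-0.05,0,0,0,-0.05,0,-0.04,0,-0.04,0,-0.04,0,0,0,0,0,0,0,0,0,0,0,0,0,0,0]

```text
clock: 70.12
position: [387.8, 24.3, 255.1]
ee_rot: [1.0, -0.032, -0.0, 0.0]
contact_force: [0.6, 0.2, -0.4]
gripper_width: -0.2
grasp_force: 0.0
```

Run:
```python
from h import *
print(read_state()["position"],read_state()["clock"])
a=cv2.resize(get_image("side")[100:250,200:340,::-1],(420,450),interpolation=cv2.INTER_CUBIC);b=cv2.resize(get_image("top")[150:245,270:450,::-1],(380,201),interpolation=cv2.INTER_CUBIC)
cv2.imwrite("pics/p14.png",np.hstack([a,cv2.copyMakeBorder(b,0,249,0,0,cv2.BORDER_CONSTANT)]))
```

```text
[387.82771537  24.26157205 255.07641906] 70.125
```

View pics/p14.png

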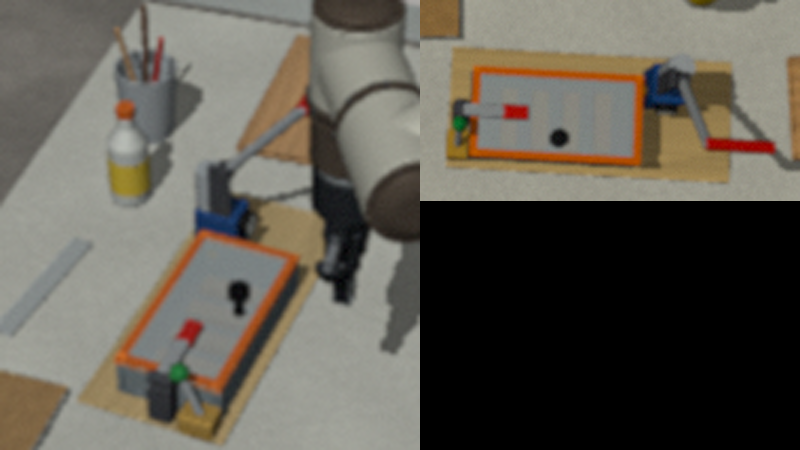

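The lid is shut with the knob at (558,138) and the clamp lies on it at (500,111). The lever is up at rest with its handle at (740,146), the valve is leaned over at (460,123), and the blanks show through the lid. I'm handing it in.

```bash
python3 -c "
from bench import *
print(job_done())"
```

```text
the job is handed in; nothing more can be done
None
```

I handed the job in at about 70 s: all four blanks are in the chest, the lid is shut and clamped, both pump strokes reached the stop and were eased back, and the valve is shut; the judge gave no verdict.

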